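# Reload the hand-fed press station

## Robot

A 6-joint arm with a two-finger parallel gripper is mounted at the origin on the work surface. World frame = base frame: x ahead of the robot, y to its left, z up, the work surface at z = 0. Lengths are in m, angles in rad, forces in N, time in s.
With the tool pointing down it reaches from about 0.275 to 0.85 m from the base axis. Payload 5.2 kg.
Tool frame: the origin (TCP) lies at the very end of the fingers, on their centre line; the grasp point (between the pads) lies 19 mm behind it; z points along the fingers, y is the line along which they close (so a half turn about z gives the same grasp; the last joint's range is limited). The gripper opens to 85 mm and grips with 20 to 120 N. Pads are 22 mm wide; open, the fingers measure 114 mm over their backs; the gripper's body (76 mm by 85 mm) begins 54 mm behind the grasp point. The pads swing forward as they close: fully open they stand 13 mm farther back than shut.
Start: joints at [-1.342, 0.259, 1.535, -0, 1.348, -0.203], TCP at [0.23, -0.5, 0.231] pointing down, gripper open.
Joint ranges: [-3.14, 3.14], [-0.91, 2.08], [0.19, 2.58], [-1.22, 4.36], [0.22, 2.71], [-3.12, 3.12]. Speed limits (rad/s): [2.57, 2.57, 3.14, 3.14, 3.14, 3.14].

## Interface

Orientations are given as a 3x3 rotation matrix whose columns are the frame's x, y, z axes.
In Python, from cell import r, camera, camera_model, nets gives the robot as it stands.
- The arm moves only by the tool play_rows, never from a script. Its argument "plan" is a list of rows, each a list of 7 numbers: the shift along the tool's x, y, z in cm, then the turn, a rotation vector about the tool's x, y, z in rad, then the gripper's target within -1 to 1 (fully open at 1, half-way at 0, shut at -1). In form: [[tx, ty, tz, rx, ry, rz, hand], ...]. A call has 1 to 10 rows; each row is the pose to reach, as a shift and turn from the pose commanded when the call began, along the tool's axes at that moment; what a row does not reach only later rows make up. A row lasts 1/12 s, in which the tool goes at most 41.7 mm and 7.16 degrees, less where a joint would pass 70% of its speed; a pose out of reach is approached as far as the arm can. A call with a gripper value outside its range is refused whole. The fingers move at their own pace and stop on an object; the grip force is fixed at half the most. Time passes only in rows, so rows that repeat a pose let the fingers close. It gives the time, the measured TCP pose, the force, the opening and the grip force at its end, in the units of the state.
- r.observe(): the state, without advancing time (a new reading comes with each control period).
- camera(name): name is "side" or "top" or "wrist"; returns the picture (400x640x3 uint8, red, green, blue); there is no depth.
- camera_model(name): a dict with "K" (3x3 intrinsics, pixels), "rvec" (rotation vector, rad) and "tvec" (3), from world to camera coordinates, as OpenCV has them. Camera axes: x right, y down, z forward; pixel columns grow to the right and rows downward; lengths in m; the calibration is good to about 2 mm. A picture is of the moment at which its call begins: read the wrist's pose just before it. camera_model takes no time and is no camera call; for the wrist camera it gives the pose at the moment of the call.
- r.finish_job(): hands the job in; it is judged then, once.
Trained networks look in the newest picture that a camera, given by its name, has taken for a name from the list of things; names that differ only in an ending like _2 or _b are one class to them, and where a whole thing is asked for, a point or a joint stands for the part that bears it (a point fixed in the world has none). Each returns a list of dicts, best first, with "score" (0 to 1); they miss things now and then, are a little off and sometimes report something else, mostly with a low value. They report only what shows in the picture. A call takes as long as a camera call.
- nets.outline_of(camera, thing): "mask" (400x640 bool, what is visible of it) and "point" ([column, row] in pixels, amid what is visible of it).
The state is a dict: "time_s": time; "joint_pos": joint angles; "qvel": joint speeds; "joint_efforts": joint torques, N m; "tcp_pos": TCP position; "eef_rot": TCP orientation; "contact_force": force on the tool from outside, world axes, zero at the start; "moment": the same for the moment, N m; "width": opening from 0.0 (shut) to 1.0 (fully open); "gripper_force": force on a finger pad.
Only numpy, scipy, OpenCV 4.12 (cv2) and the standard library are available. Lean on these libraries where they do the work, as an engineer would, in place of code of your own. Each camera call takes 0.05 s, during which the arm holds its last target. There are 200 camera calls.

## Task

Pull the shuttle of the pneumatic press fully out by its black grip, take the finished valve out of it and put it in the green outgoing tray, then load every brass fitting from the pocket tray into the shuttle's black-lined well and every blue block from the red bin into its white-lined well. With everything loaded, slide the shuttle back in until its yellow pointer lines up with the red mark on the press. Leave the steel fittings in their pockets and the earlier valve and the jar where they are.

Things in the scene. Friction and masses are not known exactly. Their poses are not given: they have to be found in the camera images.
- shuttle (a joint): travel of the shuttle along its track, in m: 0 = pulled fully out to its stop on the robot's side, growing to 0.16 as it slides away from the robot into the press; needs about 3 N, stays where it is left
- grip_top (a point): centre of the top of the shuttle's black upright grip: 20 mm along the track, 28 mm across it, 40 mm tall, standing on a tongue whose upper face is 40 mm below this point. The point's x axis is the direction of increasing joint value (away from the robot), z up
- pointer (a point): tip of the yellow pointer bar lying across the shuttle's tongue, on its left (+y) side; same axes as grip_top. It is carried by the shuttle
- mark (a point): end of the red mark on the arm of the press beside the pointer's path; the red line runs across the track; same axes as grip_top. The press is fixed, but at a different place along the track in each start. The pointer lines up with the mark when both have the same x along the track
- well_black (a point): centre of the floor of the shuttle's black-lined well (left, +y one). Inside 90 mm along the track (x) and 60 mm across (y), walls 4 mm thick and 8 mm high; same axes as grip_top; 105 mm beyond the grip along the track. The floor is 25 mm above the table
- well_white (a point): centre of the floor of the shuttle's white-lined well (right, -y one); size, axes and height as the black well; the two wells share a wall, their centres are 64 mm apart. The grip is 105 mm before the wells along the track
- press: aluminium press bridge over the far part of the track, fixed: two 16 mm columns 184 mm apart across the track, a beam 45 mm along the track and 205 mm across whose underside is 93 mm above the table, with a cylinder on top reaching 160 mm above the table. Origin between the columns' feet, 8 mm above the table; x along the track away from the robot. With pointer and mark in line the wells are right under the beam; nothing can be picked or put there from above
- pocket_tray: grey pocket tray, fixed, 148 (x) x 104 (y) mm, top 11 mm above the table; origin at the centre of its underside. Six square 17 mm pockets, 7 mm deep, 44 mm apart: 3 along x, 2 along y, centred on the origin. Holds brass and steel fittings in any of the pockets
- bin: shallow red bin, fixed, 225 (x) x 115 (y) mm outside, walls 5 mm thick and 13 mm high over all (8 mm above its floor), floor 5 mm thick; origin at the centre of its underside. A wall across its middle makes two compartments, each 105 x 105 mm inside (centres 55 mm either side of the origin along x)
- out_tray: green outgoing tray, fixed, 180 (x) x 120 (y) mm outside, walls 5 mm thick and 25 mm high, floor 5 mm thick; origin at the centre of its underside. The valve finished earlier stands in its +x half, the -x half is free
- out_tray_in (a point): centre of the outgoing tray's inner floor, axes of the tray (inside 170 x 110 mm)
- valve: finished valve: aluminium block 30 (x) x 40 (y) x 30 (z) mm with a blue band and a brass stud 12 mm across, 10 mm high on top, 100 g; origin at the centre of its underside. Starts in the white-lined well
- old_valve: a valve like the other, finished earlier, in the +x half of the outgoing tray; leave it there
- grease_jar: jar with a blue cap, 56 mm across, 70 mm high, bystander on the right; origin at the centre of its underside
- brass1: golden square-bodied brass fitting, about 30 g: body 14 x 14 mm and 18 mm high with a round spigot 9 mm across and 8 mm high on top; origin at the centre of its underside, z up through the spigot, x and y square to its flat sides. Starts upright in a pocket of the pocket tray, its body standing 11 mm proud, turned like the tray. May be absent
- brass2: golden square-bodied brass fitting, about 30 g: body 14 x 14 mm and 18 mm high with a round spigot 9 mm across and 8 mm high on top; origin at the centre of its underside, z up through the spigot, x and y square to its flat sides. Starts upright in a pocket of the pocket tray, its body standing 11 mm proud, turned like the tray. May be absent
- brass3: golden square-bodied brass fitting, about 30 g: body 14 x 14 mm and 18 mm high with a round spigot 9 mm across and 8 mm high on top; origin at the centre of its underside, z up through the spigot, x and y square to its flat sides. Starts upright in a pocket of the pocket tray, its body standing 11 mm proud, turned like the tray. May be absent
- brass4: golden square-bodied brass fitting, about 30 g: body 14 x 14 mm and 18 mm high with a round spigot 9 mm across and 8 mm high on top; origin at the centre of its underside, z up through the spigot, x and y square to its flat sides. Starts upright in a pocket of the pocket tray, its body standing 11 mm proud, turned like the tray. May be absent
- steel1: silver square-bodied steel fitting, about 30 g: body 14 x 14 mm and 18 mm high with a round spigot 9 mm across and 8 mm high on top; origin at the centre of its underside, z up through the spigot, x and y square to its flat sides. Starts upright in a pocket of the pocket tray, its body standing 11 mm proud, turned like the tray. Not wanted, leave it in the tray
- steel2: silver square-bodied steel fitting, about 30 g: body 14 x 14 mm and 18 mm high with a round spigot 9 mm across and 8 mm high on top; origin at the centre of its underside, z up through the spigot, x and y square to its flat sides. Starts upright in a pocket of the pocket tray, its body standing 11 mm proud, turned like the tray. Not wanted, leave it in the tray
- block1: blue block 20 (x) x 30 (y) x 20 (z) mm, 20 g, with two black dots on top; origin at the centre of its underside. Starts flat in a compartment of the red bin. May be absent
- block2: blue block 20 (x) x 30 (y) x 20 (z) mm, 20 g, with two black dots on top; origin at the centre of its underside. Starts flat in a compartment of the red bin. May be absent

How it is judged:
By the outcome, as a careful person would: the job done as asked, in the order asked, and still so for the second after the job is handed in, with the robot touching nothing.
Of brass1, brass2, brass3, brass4 only 3 to 4 are there at a start; the rules pass over those that are not, and their reading is None.
Of block1, block2 only 1 to 2 are there at a start; the rules pass over those that are not, and their reading is None.
At some moment in a run one of valve, block1, block2 may be knocked a few centimetres aside while the robot is not near it.
Once in a run the grip may slacken for a moment while it holds something.
It also fails if it takes over 210 s, if anything falls off the work surface, if the arm or the gripper's body presses on something with over 40 N, if the wrist force passes 120 N, or if a joint passes its speed limit or range.

## Working session

There is one attempt and no reset: what is moved stays moved. The work goes in short steps, Python scripts to look and compute and a tool call to move; the robot and the scene stay as the last step left them, time stands still between calls to the robot, and variables do not carry over. Pictures are saved under pics/ and viewed, at most 14 in all, crops included, and the job is handed in when it is done.

Besides the shell and the picture viewer there is one more tool, called as a command line: name --pt "numbers of a row" for each row, then --argument value for the rest. play_rows: Moves the arm, as the interface text tells. Its arguments: {"type":"object","properties":{"plan":{"type":"array","items":{"type":"array","items":{"type":"number"}}}},"required":["plan"]}

```bash
ls; mkdir -p pics
python3 - <<'E'
from cell import r,camera,camera_model,nets
import cv2
s=r.observe();print(s['time_s'],s['tcp_pos'],s['eef_rot'],s['width'])
for n in ('top','side'):
    im=camera(n);cv2.imwrite(f'pics/{n}0.png',im[:,:,::-1]);m=camera_model(n);print(n,m)
E
```

```text
pics
0.0 [ 0.23009301 -0.49896817  0.23048079] [[ 9.08206710e-01  4.18521694e-01 -4.04758467e-04]
 [ 4.18521719e-01 -9.08205042e-01  1.78121796e-03]
 [ 3.77874679e-04 -1.78711431e-03 -9.99998332e-01]] 0.9999134800455821
top {'K': array([[404.05495328,   0.        , 319.66993578],
       [  0.        , 404.05495328, 201.33863809],
       [  0.        ,   0.        ,   1.        ]]), 'rvec': array([ 2.11122944, -2.13762509,  0.22164735]), 'tvec': array([-0.03929816,  0.56527021,  0.97738597])}
side {'K': array([[395.28239971,   0.        , 319.2696041 ],
       [  0.        , 395.28239971, 195.29405421],
       [  0.        ,   0.        ,   1.        ]]), 'rvec': array([ 0.88488496, -2.43756191,  1.19366494]), 'tvec': array([0.41868812, 0.31044549, 0.83701537])}
```

View pics/top0.png

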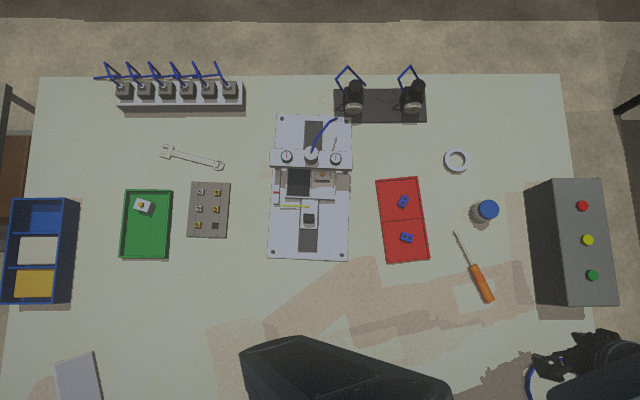

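View pics/side0.png

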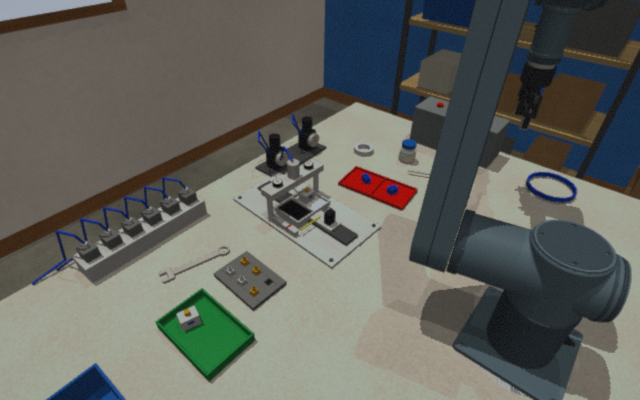

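The top view shows the tray (145,224), the pocket tray (208,209) with five fittings in pockets, the press and shuttle around (310,190) with the grip at (308,218), and the bin (402,220) with two blue blocks. The side view shows the same layout. Next I'll measure positions.

```bash
cat > h.py <<'E'
from cell import r,camera,camera_model,nets
import cv2,numpy as np
def ray(n,uv,z,m=None):
    m=m or camera_model(n);R=cv2.Rodrigues(m['rvec'])[0];c=-R.T@m['tvec']
    d=R.T@np.linalg.inv(m['K'])@np.array([uv[0],uv[1],1.]);return c+d*(z-c[2])/d[2]
def proj(n,p,m=None):
    m=m or camera_model(n);return cv2.projectPoints(np.array(p,float).reshape(-1,3),m['rvec'],m['tvec'],m['K'],None)[0].reshape(-1,2)
def mrect(n,mask,z,m=None):
    "min-area rect of mask contour backprojected onto plane z: centre, size, angle of long side"
    c=max(cv2.findContours(mask.astype(np.uint8),0,2)[0],key=cv2.contourArea).reshape(-1,2)
    P=np.array([ray(n,u,z,m)[:2] for u in c],np.float32)*1000
    (cx,cy),(w,h),a=cv2.minAreaRect(P)
    if w<h:w,h,a=h,w,a+90
    return np.round([cx,cy,w,h,(a+90)%180-90],1)
def go(x,y,z,yaw):
    "shift/turn in tool axes (cm, rad) from the present pose to tool-down at x,y,z with tool y along yaw(deg)"
    s=r.observe();R=s['eef_rot'];t=R.T@(np.array([x,y,z])-s['tcp_pos'])*100
    best=None
    for k in (0,180):
        a=np.radians(yaw+k);Y=np.array([np.cos(a),np.sin(a),0]);Z=np.array([0,0,-1.]);G=np.stack([np.cross(Y,Z),Y,Z],1)
        rv=cv2.Rodrigues(R.T@G)[0].ravel()
        if best is None or np.linalg.norm(rv)<np.linalg.norm(best):best=rv
    return np.round(t,2),np.round(best,3)
E
python3 - <<'E'
from h import *
camera('top')
for t,z in dict(pocket_tray=.011,bin=.013,out_tray=.025,grip_top=.07,pointer=.03,well_black=.033,valve=.03,brass1=.02,steel1=.02,block1=.025,press=.1).items():
    for d in nets.outline_of('top',t)[:6]:
        if d['score']>.3: print(t,round(d['score'],2),np.round(d['point']),np.round(ray('top',d['point'],z),3)[:2],mrect('top',d['mask'],z))
m=camera_model('wrist');s=r.observe();R=cv2.Rodrigues(m['rvec'])[0];c=-R.T@m['tvec']
print('cam in tool',s['eef_rot'].T@(c-s['tcp_pos']),'\n',s['eef_rot'].T@R.T,m['K'][0,0])
im=cv2.imread('pics/top0.png');cv2.imwrite('pics/topc.png',cv2.resize(im[100:270,110:440],None,fx=2.4,fy=2.4,interpolation=2))
E
```

```text
pocket_tray 0.88 [207. 212.] [0.549 0.251] [556.2 248.8 149.4 107.8  -2. ]
bin 0.94 [402. 219.] [ 0.523 -0.263] [ 524.5 -263.6  225.5  119.9    6.2]
out_tray 0.65 [145. 226.] [0.511 0.407] [517.6 404.4 183.1 134.2  -0.7]
out_tray 0.57 [310. 194.] [ 0.591 -0.022] [579.2 -18.7 157.1 128.5  -4.7]
grip_top 0.62 [304. 192.] [ 0.585 -0.007] [569.5 -19.3 152.4 126.9  -4.5]
pointer 0.65 [309. 190.] [ 0.602 -0.018] [577.9 -19.4 158.2 131.9  -3.8]
well_black 0.71 [311. 189.] [ 0.603 -0.023] [577.7 -18.8 155.9 131.7  -4.3]
well_black 0.55 [405. 241.] [ 0.464 -0.264] [ 472.9 -267.1   33.2   24.    70.7]
valve 0.48 [323. 174.] [ 0.644 -0.057] [638.3 -53.8  37.2  32.9  89.4]
valve 0.46 [149. 224.] [0.514 0.395] [517.9 403.1 179.7 127.4  -1.3]
brass1 0.58 [482. 211.] [ 0.541 -0.477] [ 541.5 -479.9   83.7   55.7  -64.9]
brass1 0.44 [214. 208.] [0.558 0.232] [555.  226.6  17.3  14.6  45.2]
brass1 0.44 [217. 190.] [0.607 0.226] [597.4 224.9  11.3  10.6   2. ]
steel1 0.45 [200. 211.] [0.551 0.269] [556.2 270.5  10.8   8.   89.3]
steel1 0.44 [200. 191.] [0.603 0.269] [600.6 267.3  11.3  10.6   2.4]
steel1 0.33 [218. 192.] [0.6   0.222] [598.7 224.9  10.8   8.1  89.4]
press 0.78 [307. 162.] [ 0.656 -0.016] [661.8 -12.6 234.8 147.7 -66.6]
press 0.69 [305. 190.] [ 0.584 -0.01 ] [563.7 -21.  147.4 122.7  -2.9]
cam in tool [ 0.06833516  0.00183111 -0.1429842 ] 
 [[ 5.88056303e-05 -9.63509457e-01 -2.67674284e-01]
 [ 9.99999858e-01  1.98373474e-04 -4.94366116e-04]
 [ 5.29425906e-04 -2.67674217e-01  9.63509332e-01]] 280.9761363498478
```

View pics/topc.png

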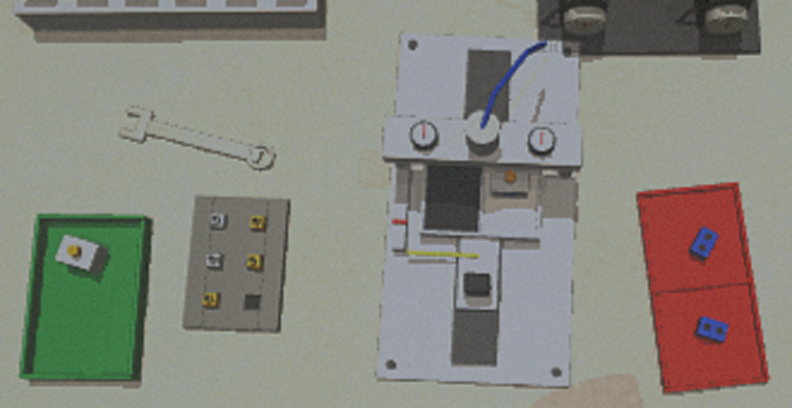

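The crop shows brass at crop pixels (257,222), (254,262) and (210,300). Steel is at (217,220) and (213,261), and the (252,302) pocket is empty. The yellow pointer is at (440,255) and the red mark at (400,222). Now a closer wrist look.

```bash
python3 -c "
from h import *
print(go(.54,-.02,.31,-90))"
```

```text
(array([ 48.2 , -30.59,  -7.87]), array([0.   , 0.   , 0.432]))
```

play_rows --pt "0 0 -7.9 0 0 0 1" --pt "48.2 -30.6 -7.9 0 0 0.432 1" --pt "48.2 -30.6 -7.9 0 0 0.432 1" --pt "48.2 -30.6 -7.9 0 0 0.432 1" --pt "48.2 -30.6 -7.9 0 0 0.432 1" --pt "48.2 -30.6 -7.9 0 0 0.432 1" --pt "48.2 -30.6 -7.9 0 0 0.432 1" --pt "48.2 -30.6 -7.9 0 0 0.432 1" --pt "48.2 -30.6 -7.9 0 0 0.432 1" --pt "48.2 -30.6 -7.9 0 0 0.432 1"

```text
time_s: 1.53
tcp_pos: [0.432, -0.1863, 0.2977]
eef_rot: [[1.0, -0.0, 0.001], [-0.0, -1.0, -0.0], [0.001, 0.0, -1.0]]
contact_force: [-0.6, -0.3, -0.2]
width: 0.995
gripper_force: 0.0
```

play_rows --pt "0 0 0 0 0 0 1" --pt "0 0 0 0 0 0 1"

```text
time_s: 1.7
tcp_pos: [0.4323, -0.186, 0.2976]
eef_rot: [[1.0, 0.005, 0.001], [0.005, -1.0, -0.0], [0.001, 0.0, -1.0]]
contact_force: [0.2, -0.7, -0.4]
width: 0.998
gripper_force: 0.0
```

```bash
python3 -c "
from h import *
print(go(.54,-.02,.31,-90))"
```

```text
(array([ 10.85, -16.54,  -1.24]), array([ 0.   , -0.001,  0.005]))
```

play_rows --pt "10.9 -16.5 -1.2 0 0 0.005 1" --pt "10.9 -16.5 -1.2 0 0 0.005 1" --pt "10.9 -16.5 -1.2 0 0 0.005 1" --pt "10.9 -16.5 -1.2 0 0 0.005 1" --pt "10.9 -16.5 -1.2 0 0 0.005 1" --pt "10.9 -16.5 -1.2 0 0 0.005 1" --pt "10.9 -16.5 -1.2 0 0 0.005 1" --pt "10.9 -16.5 -1.2 0 0 0.005 1" --pt "10.9 -16.5 -1.2 0 0 0.005 1"

```text
time_s: 2.45
tcp_pos: [0.5397, -0.025, 0.309]
eef_rot: [[1.0, -0.007, -0.001], [-0.007, -1.0, -0.001], [-0.001, 0.001, -1.0]]
contact_force: [0.5, -0.8, -0.1]
width: 0.999
gripper_force: 0.0
```

Run:
```python
from h import *
s=r.observe();print(s['tcp_pos'],s['contact_force'])
m=camera_model('wrist');im=camera('wrist');cv2.imwrite('pics/w1.png',im[:,:,::-1]);import pickle;pickle.dump(m,open('w1.pkl','wb'))
for t,z in dict(bin=.013,valve=.055,brass1=.022,steel1=.022,block1=.025,grip_top=.065,pocket_tray=.011).items():
    for d in nets.outline_of('wrist',t)[:6]:
        if d['score']>.3: print(t,round(d['score'],2),np.round(d['point']),np.round(ray('wrist',d['point'],z,m),3)[:2],mrect('wrist',d['mask'],z,m))
```

```text
[ 0.53969834 -0.02504715  0.30901441] [ 0.51889158 -0.79518431 -0.10596339]
bin 0.64 [465. 163.] [ 0.54  -0.259] [ 527.  -263.9  225.8  121.8    5.4]
bin 0.57 [312. 125.] [ 0.599 -0.021] [573.  -21.3 149.7 139.2  -3.3]
bin 0.34 [614. 163.] [ 0.537 -0.493] [ 536.9 -492.9  107.3   59.6   83.5]
valve 0.78 [337. 101.] [ 0.631 -0.054] [632.9 -55.1  41.4  19.   89.6]
brass1 0.7 [127. 182.] [0.515 0.271] [516.6 270.   24.4  16.   89.6]
brass1 0.51 [152. 156.] [0.555 0.225] [557.9 223.6  22.7  17.4  81.1]
brass1 0.48 [146. 126.] [0.6   0.227] [601.2 221.8  23.3  14.4  89.6]
steel1 0.67 [119. 125.] [0.601 0.266] [603.7 265.4  24.5  12.9  89.6]
steel1 0.56 [121. 155.] [0.557 0.272] [561.  267.3  23.7  13.6  89.6]
steel1 0.37 [468. 202.] [ 0.479 -0.267] [ 478.4 -271.1   40.    21.6   66.7]
block1 0.69 [468. 200.] [ 0.483 -0.266] [ 478.9 -267.7   40.6   21.5   71.1]
block1 0.62 [476. 141.] [ 0.574 -0.265] [ 573.2 -264.6   33.    28.3  -31.3]
grip_top 0.67 [311. 125.] [ 0.6  -0.02] [577.9 -18.  133.1 130.2  -3.9]
pocket_tray 0.75 [142. 146.] [0.569 0.244] [558.6 246.5 150.  112.   -3.3]
pocket_tray 0.61 [ 49. 184.] [0.51  0.405] [518.2 412.6 185.3 145.6  -1.6]
```

View pics/w1.png

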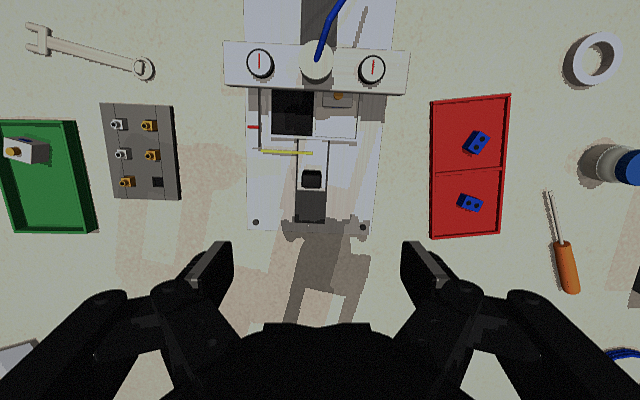

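The wrist view shows the grip top at (312,176), the pointer line from (261,150) to (312,152), the red mark at (253,127), three brass (148,126), (152,155), (127,182), and blocks at (477,142), (468,202).

Run:
```python
from h import *
import pickle
m=pickle.load(open('w1.pkl','rb'))
c=lambda u,v:(110+u/2.4,100+v/2.4)
B=[ray('top',c(*p),.008)[:2] for p in ((412,44),(390,366),(557,376))]
print(B,np.degrees(np.arctan2(*(B[0]-B[1])[::-1])),np.degrees(np.arctan2(*(B[1]-B[2])[::-1]))-90)
for z in (.06,.065): print('grip',z,ray('wrist',(312,176),z,m),ray('top',c(477,280),z))
print('ptr',ray('wrist',(312,152),.025,m),ray('wrist',(261,150),.025,m),'mark',ray('wrist',(248,127),.025,m),ray('wrist',(259,127),.025,m))
im=cv2.imread('pics/w1.png');cv2.imwrite('pics/w1c.png',cv2.resize(im[70:250,220:400],(720,720)[:2],interpolation=0)[:600])
```

```text
[array([0.81114708, 0.05573065]), array([0.43954602, 0.07786444]), array([ 0.42642768, -0.10344695])] -3.4086991868740997 -4.138284873900005
grip 0.06 [ 0.53010142 -0.01991629  0.06      ] [ 0.52472071 -0.01814042  0.06      ]
grip 0.065 [ 0.5311063  -0.02000665  0.065     ] [ 0.5239261  -0.01820921  0.065     ]
ptr [ 0.55994054 -0.01971939  0.025     ] [0.56351323 0.05713253 0.025     ] mark [0.59731179 0.07427391 0.025     ] [0.59718986 0.05804344 0.025     ]
```

View pics/w1c.png

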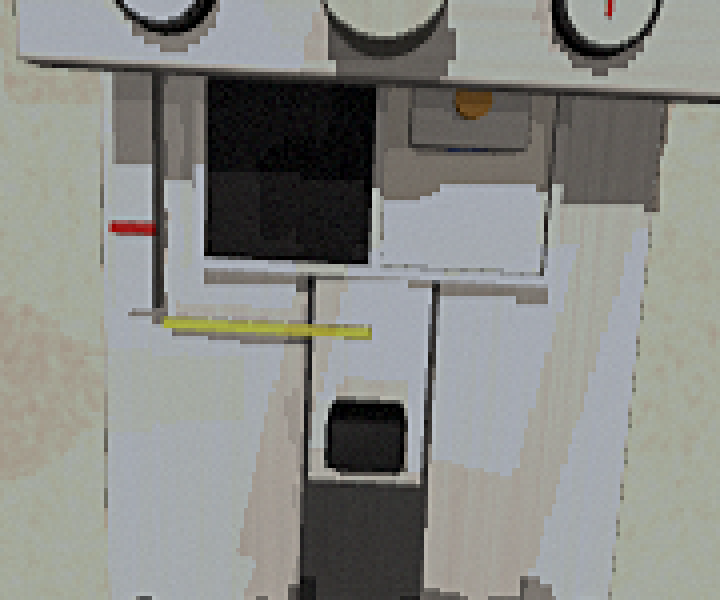

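```bash
python3 -c "
from h import *
print(go(.523,-.02,.1,-93.8),go(.523,-.02,.036,-93.8))"
```

```text
(array([-1.73, -0.35, 20.93]), array([ 0.   , -0.   ,  0.061])) (array([-1.73, -0.35, 27.33]), array([ 0.   , -0.   ,  0.061]))
```

play_rows --pt "-1.7 -0.4 10 0 0 0.061 1" --pt "-1.7 -0.4 20.9 0 0 0.061 1" --pt "-1.7 -0.4 20.9 0 0 0.061 1" --pt "-1.7 -0.4 20.9 0 0 0.061 1" --pt "-1.7 -0.4 20.9 0 0 0.061 1" --pt "-1.7 -0.4 20.9 0 0 0.061 1" --pt "-1.7 -0.4 25 0 0 0.061 1" --pt "-1.7 -0.4 27.3 0 0 0.061 1" --pt "-1.7 -0.4 27.3 0 0 0.061 1" --pt "-1.7 -0.4 27.3 0 0 0.061 1"

```text
time_s: 3.68
tcp_pos: [0.5238, -0.0192, 0.0371]
eef_rot: [[0.998, -0.066, -0.001], [-0.066, -0.998, 0.0], [-0.001, -0.0, -1.0]]
contact_force: [1.4, -0.8, 0.5]
width: 1.002
gripper_force: 0.0
```

play_rows --pt "0 0 0 0 0 0 -1" --pt "0 0 0 0 0 0 -1" --pt "0 0 0 0 0 0 -1" --pt "0 0 0 0 0 0 -1" --pt "0 0 0 0 0 0 -1" --pt "0 0 0 0 0 0 -1" --pt "0 0 0 0 0 0 -1" --pt "0 0 0 0 0 0 -1"

```text
time_s: 4.35
tcp_pos: [0.5243, -0.0172, 0.038]
eef_rot: [[0.998, -0.066, 0.003], [-0.066, -0.998, 0.002], [0.002, -0.003, -1.0]]
contact_force: [-0.1, 8.7, 10.9]
width: 0.312
gripper_force: 59.4
```

play_rows --pt "-0.7 -0.2 0 0 0 0 -1" --pt "-1.4 -0.2 0 0 0 0 -1" --pt "-2.1 -0.2 0 0 0 0 -1" --pt "-2.8 -0.2 0 0 0 0 -1" --pt "-3.5 -0.2 0 0 0 0 -1" --pt "-3.5 -0.2 0 0 0 0 -1"

```text
time_s: 4.85
tcp_pos: [0.4891, -0.0151, 0.038]
eef_rot: [[0.998, -0.066, 0.003], [-0.066, -0.998, -0.001], [0.003, 0.001, -1.0]]
contact_force: [-1.1, 0.3, 12.2]
width: 0.314
gripper_force: 61.3
```

play_rows --pt "-0.7 0 -0.1 0 0 0 -1" --pt "-1.4 0 -0.1 0 0 0 -1" --pt "-2.1 0 -0.1 0 0 0 -1" --pt "-2.8 0 -0.1 0 0 0 -1" --pt "-3.5 0 -0.1 0 0 0 -1" --pt "-3.5 0 -0.1 0 0 0 -1"

```text
time_s: 5.35
tcp_pos: [0.4526, -0.0129, 0.038]
eef_rot: [[0.998, -0.066, 0.0], [-0.066, -0.998, -0.001], [0.0, 0.001, -1.0]]
contact_force: [-1.7, -2.1, 9.9]
width: 0.32
gripper_force: 63.0
```

play_rows --pt "-0.5 0 0 0 0 0 -1" --pt "-1.0 0 0 0 0 0 -1" --pt "-1.5 0 0 0 0 0 -1" --pt "-2.0 0 0 0 0 0 -1" --pt "-2.0 0 0 0 0 0 -1"

```text
time_s: 5.77
tcp_pos: [0.4469, -0.0128, 0.039]
eef_rot: [[0.997, -0.069, 0.028], [-0.069, -0.998, -0.003], [0.028, 0.001, -1.0]]
contact_force: [42.0, 8.3, -33.0]
width: 0.311
gripper_force: 64.3
```

play_rows --pt "0.9 0 0 0 0 0 -1" --pt "1.3 0 0 0 0 0 -1" --pt "1.3 0 0 0 0 0 -1"

```text
time_s: 6.02
tcp_pos: [0.4489, -0.0127, 0.0387]
eef_rot: [[0.998, -0.065, 0.005], [-0.065, -0.998, -0.002], [0.005, 0.001, -1.0]]
contact_force: [2.6, -0.7, 11.9]
width: 0.317
gripper_force: 70.5
```

play_rows --pt "0 0 0 0 0 0 1" --pt "0 0 0 0 0 0 1" --pt "0 0 0 0 0 0 1" --pt "0 0 0 0 0 0 1" --pt "0 0 0 0 0 0 1" --pt "0 0 -6 0 0 0 1" --pt "8 0 -20 0 0 0 1" --pt "8 0 -20 0 0 0 1" --pt "8 0 -20 0 0 0 1" --pt "8 0 -20 0 0 0 1"

```text
time_s: 6.85
tcp_pos: [0.5216, -0.0168, 0.2294]
eef_rot: [[0.998, -0.066, -0.001], [-0.066, -0.998, 0.0], [-0.001, -0.0, -1.0]]
contact_force: [1.8, 0.2, -0.2]
width: 1.0
gripper_force: 0.0
```

play_rows --pt "0 0 0 0 0 0 1" --pt "0 0 0 0 0 0 1" --pt "0 0 0 0 0 0 1"

```text
time_s: 7.1
tcp_pos: [0.5206, -0.0167, 0.2266]
eef_rot: [[0.998, -0.066, -0.002], [-0.066, -0.998, 0.001], [-0.002, -0.0, -1.0]]
contact_force: [-0.1, -0.2, -1.1]
width: 0.996
gripper_force: 0.0
```

Run:
```python
from h import *
s=r.observe();print(s['tcp_pos'],s['contact_force'])
import pickle
m=camera_model('wrist');im=camera('wrist');cv2.imwrite('pics/w2.png',im[:,:,::-1]);pickle.dump(m,open('w2.pkl','wb'))
for t,z in dict(valve=.055,block1=.025,well_white=.03).items():
    for d in nets.outline_of('wrist',t)[:3]:
        if d['score']>.3: print(t,round(d['score'],2),np.round(d['point']),np.round(ray('wrist',d['point'],z,m),3)[:2],mrect('wrist',d['mask'],z,m))
```

```text
[ 0.52061325 -0.01674583  0.22655962] [-0.12301856 -0.20691277 -1.07713795]
valve 0.93 [341. 140.] [ 0.565 -0.048] [564.9 -50.2  40.2  29.2  86.2]
valve 0.74 [ 24. 205.] [0.514 0.326] [517.2 313.3 180.8  76.6 -20.7]
block1 0.65 [522. 116.] [ 0.577 -0.264] [ 573.  -263.7   35.7   30.9  -31.9]
well_white 0.79 [312. 163.] [ 0.538 -0.014] [514.6 -13.2 179.9 142.2  -3.8]
```

View pics/w2.png

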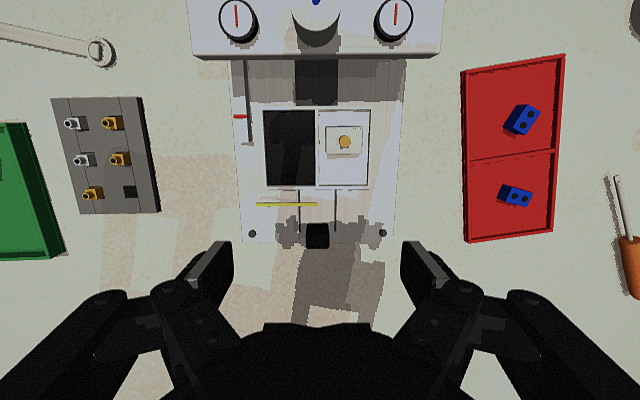

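The shuttle is fully out. The picture shows the valve at (341,140) in the white well, the black well at (290,148), the pointer at (287,204), the red mark at (239,117), and both blocks in the bin. Next I'll grasp the valve with the fingers closing along the track, which keeps the camera away from the beam.

```bash
python3 -c "
from h import *
print(go(.565,-.05,.1,-3.8),go(.565,-.05,.036,-3.8),r.observe()['joint_pos'])"
```

```text
(array([ 4.74,  3.04, 12.57]), array([-0.003,  0.002, -1.571])) (array([ 4.76,  3.04, 18.97]), array([-0.003,  0.002, -1.571])) [-2.46558198e-01  2.11602209e-01  1.61008920e+00 -3.90974971e-05
  1.32361748e+00  1.39053430e+00]
```

play_rows --pt "4.7 3.0 4 0 0 -0.12 1" --pt "4.7 3.0 4 0 0 -1.0 1" --pt "4.7 3.0 4 0 0 -1.0 1" --pt "4.7 3.0 4 0 0 -1.0 1" --pt "4.7 3.0 4 0 0 -1.0 1" --pt "4.7 3.0 4 0 0 -1.0 1" --pt "4.7 3.0 4 0 0 -1.0 1" --pt "4.7 3.0 4 0 0 -1.571 1" --pt "4.7 3.0 4 0 0 -1.571 1" --pt "4.7 3.0 4 0 0 -1.571 1"

```text
time_s: 8.13
tcp_pos: [0.5657, -0.0498, 0.1865]
eef_rot: [[0.376, 0.926, -0.002], [0.926, -0.376, 0.001], [-0.0, -0.002, -1.0]]
contact_force: [-0.4, 0.1, 0.1]
width: 1.002
gripper_force: 0.0
```

play_rows --pt "0 0 0 0 0 -0.4 1" --pt "0 0 0 0 0 -0.4 1" --pt "0 0 0 0 0 -0.4 1" --pt "0 0 0 0 0 -0.4 1"

```text
time_s: 8.47
tcp_pos: [0.5657, -0.0498, 0.1865]
eef_rot: [[-0.014, 1.0, -0.002], [1.0, 0.014, 0.001], [0.001, -0.002, -1.0]]
contact_force: [-0.6, 1.2, 0.2]
width: 1.001
gripper_force: 0.0
```

```bash
python3 -c "
from h import *
print(go(.565,-.05,.036,-3.8),r.observe()['tcp_pos'])"
```

```text
(array([-0.03, -0.03, 15.05]), array([-0.002, -0.001,  0.081])) [ 0.56566266 -0.04982521  0.18650099]
```

play_rows --pt "0 0 4 0 0 0.08 1" --pt "0 0 8 0 0 0.08 1" --pt "0 0 11 0 0 0.08 1" --pt "0 0 13 0 0 0.08 1" --pt "0 0 15 0 0 0.08 1" --pt "0 0 15 0 0 0.08 1"

```text
time_s: 8.97
tcp_pos: [0.5614, -0.0488, 0.0328]
eef_rot: [[0.072, 0.997, -0.011], [0.997, -0.072, 0.003], [0.002, -0.011, -1.0]]
contact_force: [-0.7, -0.0, 0.6]
width: 1.002
gripper_force: 0.0
```

play_rows --pt "0 0 0 0 0 0 -1" --pt "0 0 0 0 0 0 -1" --pt "0 0 0 0 0 0 -1" --pt "0 0 0 0 0 0 -1" --pt "0 0 0 0 0 0 -1" --pt "0 0 0 0 0 0 -1" --pt "0 0 0 0 0 0 -1"

```text
time_s: 9.55
tcp_pos: [0.5676, -0.0503, 0.0389]
eef_rot: [[0.072, 0.997, 0.003], [0.997, -0.072, -0.001], [-0.001, 0.003, -1.0]]
contact_force: [0.5, 0.6, 5.8]
width: 0.336
gripper_force: 60.5
```

play_rows --pt "0 0 -2 0 0 0 -1" --pt "0 0 -5 0 0 0 -1" --pt "0 0 -7 0 0 0 -1" --pt "0 0 -7 0 0 0 -1"

```text
time_s: 9.88
tcp_pos: [0.5694, -0.0507, 0.1122]
eef_rot: [[0.072, 0.997, 0.008], [0.997, -0.072, -0.002], [-0.002, 0.008, -1.0]]
contact_force: [1.4, -0.0, -0.6]
width: 0.333
gripper_force: 59.7
```

```bash
python3 -c "
from h import *
s=r.observe();print(go(.475,.40,s['tcp_pos'][2],-1),s['tcp_pos'])"
```

```text
(array([ 44.28, -12.65,  -0.17]), array([ 0.008,  0.002, -0.054])) [ 0.56944069 -0.05073476  0.11216089]
```

play_rows --pt "0 0 -3 0 0 0 -1" --pt "8 -2 -3 0 0 -0.02 -1" --pt "44.6 -12.8 -3 0 0 -0.02 -1" --pt "44.6 -12.8 -3 0 0 -0.02 -1" --pt "44.6 -12.8 -3 0 0 -0.02 -1" --pt "44.6 -12.8 -3 0 0 -0.02 -1" --pt "44.6 -12.8 -3 0 0 -0.02 -1" --pt "44.6 -12.8 -3 0 0 -0.02 -1" --pt "44.6 -12.8 -3 0 0 -0.02 -1" --pt "44.6 -12.8 -3 0 0 -0.02 -1"

```text
time_s: 10.72
tcp_pos: [0.4883, 0.3187, 0.1367]
eef_rot: [[0.052, 0.999, -0.001], [0.999, -0.052, -0.001], [-0.001, -0.001, -1.0]]
contact_force: [0.9, 0.3, -1.7]
width: 0.334
gripper_force: 59.8
```

play_rows --pt "0 0 0 0 0 0 -1" --pt "0 0 0 0 0 0 -1"

```text
time_s: 10.88
tcp_pos: [0.488, 0.3191, 0.1365]
eef_rot: [[0.047, 0.999, -0.001], [0.999, -0.047, -0.001], [-0.001, -0.001, -1.0]]
contact_force: [-0.1, -0.5, -1.4]
width: 0.337
gripper_force: 59.7
```

```bash
python3 -c "
from h import *
s=r.observe();print(go(.472,.407,.022,-3),s['tcp_pos'],s['width'],s['gripper_force'])"
```

```text
(array([ 8.71, -2.  , 11.45]), array([-0.001,  0.001,  0.005])) [0.48799185 0.31907438 0.13654891] 0.3367804453142308 59.71865952014923
```

play_rows --pt "4 -1 0 0 0 0 -1" --pt "8.7 -2 0 0 0 0 -1" --pt "8.7 -2 3 0 0 0 -1" --pt "8.7 -2 6 0 0 0 -1" --pt "8.7 -2 8.5 0 0 0 -1" --pt "8.7 -2 10.2 0 0 0 -1" --pt "8.7 -2 11.3 0 0 0 -1" --pt "8.7 -2 11.3 0 0 0 -1" --pt "8.7 -2 11.3 0 0 0 -1"

```text
time_s: 11.63
tcp_pos: [0.4746, 0.4039, 0.0243]
eef_rot: [[0.053, 0.999, -0.001], [0.999, -0.053, -0.001], [-0.001, -0.001, -1.0]]
contact_force: [0.6, 0.4, 0.1]
width: 0.332
gripper_force: 59.7
```

Run:
```python
from h import *
s=r.observe();print(s['tcp_pos'],s['contact_force'],s['width'])
im=camera('wrist');im2=camera('top')
o=np.hstack([cv2.resize(im,(640,400)),]);cv2.imwrite('pics/w3.png',o[:,:,::-1])
```

```text
[0.47459258 0.40386161 0.024347  ] [0.64005892 0.39506354 0.10484126] 0.3319450726387073
```

View pics/w3.png

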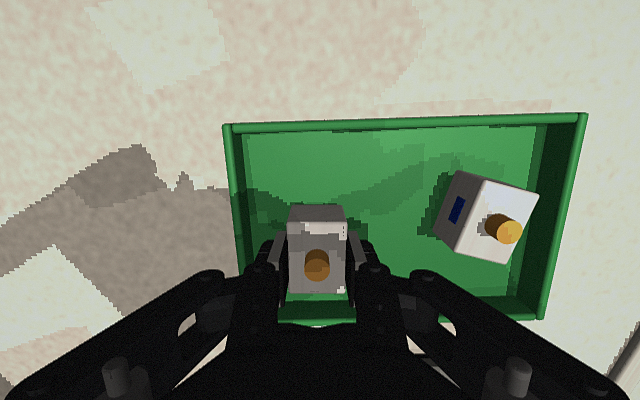

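The valve hangs over the free half of the tray at (317,265), clear of the old valve at (490,215). I'll lower it and release with a small opening.

play_rows --pt "0 0 0.2 0 0 0 -1" --pt "0 0 0.4 0 0 0 -1" --pt "0 0 0.4 0 0 0 -1" --pt "0 0 0.4 0 0 0 -0.05" --pt "0 0 0.4 0 0 0 -0.05" --pt "0 0 0.4 0 0 0 -0.05" --pt "0 0 0.4 0 0 0 -0.05" --pt "0 0 -3 0 0 0 -0.05" --pt "0 0 -6.5 0 0 0 1" --pt "0 0 -10.5 0 0 0 1"

```text
time_s: 12.57
tcp_pos: [0.473, 0.4042, 0.1291]
eef_rot: [[0.052, 0.999, -0.004], [0.999, -0.052, -0.002], [-0.002, -0.003, -1.0]]
contact_force: [0.9, 1.0, -0.2]
width: 0.743
gripper_force: 0.0
```

```bash
python3 -c "
from h import *
s=r.observe();print(go(.56,.17,.22,-3),s['tcp_pos'])"
```

```text
(array([-22.95,   9.87,  -9.07]), array([-0.003,  0.002,  0.   ])) [0.47298236 0.40417097 0.1291489 ]
```

play_rows --pt "-12 9 -2 0 0 0 1" --pt "-12 9 -2 0 0 0 1" --pt "-12 9 -2 0 0 0 1" --pt "-12 9 -2 0 0 0 1" --pt "-12 9 -2 0 0 0 1" --pt "-12 9 -2 0 0 0 1" --pt "-12 9 -2 0 0 0 1" --pt "-12 9 -2 0 0 0 1"

```text
time_s: 13.23
tcp_pos: [0.5568, 0.2814, 0.1493]
eef_rot: [[0.051, 0.999, -0.001], [0.999, -0.051, 0.0], [0.0, -0.001, -1.0]]
contact_force: [0.3, 0.7, 0.5]
width: 1.0
gripper_force: 0.0
```

Run:
```python
from h import *
import pickle
s=r.observe();print(s['tcp_pos'])
m=camera_model('wrist');im=camera('wrist');cv2.imwrite('pics/w4.png',im[:,:,::-1]);pickle.dump(m,open('w4.pkl','wb'))
for t,z in dict(brass1=.022,steel1=.022,pocket_tray=.011,valve=.035).items():
    for d in nets.outline_of('wrist',t)[:5]:
        if d['score']>.25: print(t,round(d['score'],2),np.round(d['point']),np.round(ray('wrist',d['point'],z,m),3)[:2],mrect('wrist',d['mask'],z,m))
```

```text
[0.55682475 0.28136339 0.14926133]
brass1 0.78 [359. 233.] [0.6   0.231] [599.5 227.6  19.5  14.6  89. ]
brass1 0.75 [273. 199.] [0.514 0.273] [516.3 275.   17.6  16.   87.1]
brass1 0.73 [317. 239.] [0.556 0.227] [556.9 229.8  19.1  12.5  87.1]
steel1 0.72 [316. 198.] [0.557 0.271] [559.5 272.3  18.7  13.1  87.1]
steel1 0.57 [361. 195.] [0.602 0.273] [601.5 271.2  18.6  17.1  87.1]
pocket_tray 0.86 [319. 211.] [0.559 0.254] [558.  249.4 148.3 104.9  -2.9]
valve 0.68 [214.  54.] [0.478 0.404] [479.6 402.6  42.5  37.5  86.8]
valve 0.47 [319. 212.] [0.559 0.26 ] [558.7 257.6 136.6  98.   -2.9]
```

View pics/w4.png

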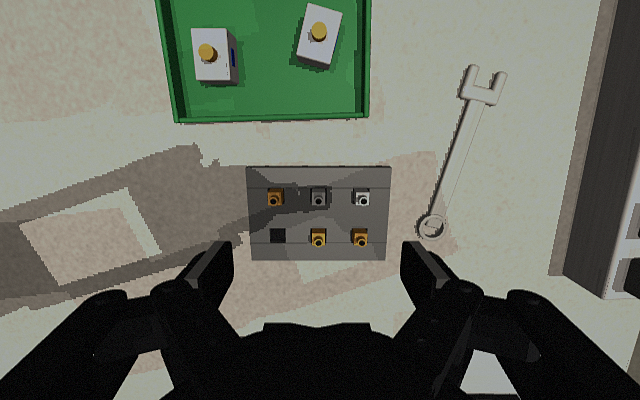

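The valve stands upright in the green tray's free half at (210,55), and the pocket tray is seen cleanly. Its fitted centre is (558,249) mm, yaw -2.9°, matching the given size. The brass pocket centres follow from that.

```bash
python3 -c "
from h import *
import pickle
m=pickle.load(open('w2.pkl','rb'))
print(ray('wrist',(290,148.5),.029,m),ray('wrist',(344,148),.029,m))
print(go(.6008,.2252,.05,-2.9),go(.6008,.2252,.0125,-2.9))"
```

```text
[0.55666881 0.01166629 0.029     ] [ 0.55298868 -0.05304046  0.029     ]
(array([-5.38,  4.64,  9.95]), array([-0.,  0.,  0.])) (array([-5.38,  4.64, 13.7 ]), array([-0.,  0.,  0.]))
```

Both well centres agree with the estimate from the grip position. Next is the first brass.

play_rows --pt "-2.5 2 2 0 0 0 -0.35" --pt "-5.4 4.6 5 0 0 0 -0.35" --pt "-5.4 4.6 8 0 0 0 -0.35" --pt "-5.4 4.6 9.5 0 0 0 -0.35" --pt "-5.4 4.6 9.5 0 0 0 -0.35" --pt "-5.4 4.6 9.5 0 0 0 -0.35"

```text
time_s: 13.98
tcp_pos: [0.6001, 0.2242, 0.0538]
eef_rot: [[0.052, 0.999, -0.002], [0.999, -0.052, -0.0], [-0.0, -0.002, -1.0]]
contact_force: [-0.5, 0.3, -0.3]
width: 0.325
gripper_force: 0.0
```

```bash
python3 -c "
from h import *
print(go(.6008,.2252,.0125,-2.9),r.observe()['width'])"
```

```text
(array([0.1 , 0.07, 4.13]), array([-0.002,  0.   , -0.001])) 0.3250071819550908
```

play_rows --pt "0.1 0 1.5 0 0 0 -0.35" --pt "0.1 0 3 0 0 0 -0.35" --pt "0.1 0 4 0 0 0 -0.35" --pt "0.1 0 4.1 0 0 0 -0.35" --pt "0.1 0 4.1 0 0 0 -1" --pt "0.1 0 4.1 0 0 0 -1" --pt "0.1 0 4.1 0 0 0 -1" --pt "0.1 0 4.1 0 0 0 -1"

```text
time_s: 14.65
tcp_pos: [0.6013, 0.2255, 0.0147]
eef_rot: [[0.052, 0.999, 0.001], [0.999, -0.052, 0.001], [0.001, 0.001, -1.0]]
contact_force: [-2.3, 1.3, 3.6]
width: 0.137
gripper_force: 58.9
```

play_rows --pt "0 0 -1 0 0 0 -1" --pt "0 0 -2.5 0 0 0 -1" --pt "0 0 -5 0 0 0 -1" --pt "0 0 -7 0 0 0 -1" --pt "0 0 -7 0 0 0 -1"

```text
time_s: 15.07
tcp_pos: [0.6047, 0.2256, 0.0897]
eef_rot: [[0.052, 0.999, 0.01], [0.999, -0.052, 0.002], [0.002, 0.01, -1.0]]
contact_force: [0.8, -0.5, 0.5]
width: 0.135
gripper_force: 58.6
```

```bash
python3 -c "
from h import *
s=r.observe();print(go(.572,.025,.08,-3.8),s['width'])"
```

```text
(array([-20.2 ,  -2.24,   0.91]), array([ 0.01 , -0.002,  0.014])) 0.1345008783279315
```

play_rows --pt "-4 -0.5 -1 0 0 0 -1" --pt "-8 -1 -1 0 0 0 -1" --pt "-12 -1.5 -1 0 0 0 -1" --pt "-16 -2 -1 0 0 0 -1" --pt "-20.2 -2.5 -1 0 0 0.014 -1" --pt "-20.2 -2.5 0 0 0 0.014 -1" --pt "-20.2 -2.5 1 0 0 0.014 -1" --pt "-20.2 -2.5 2 0 0 0.014 -1" --pt "-20.2 -2.5 2 0 0 0.014 -1" --pt "-20.2 -2.5 2 0 0 0.014 -1"

```text
time_s: 15.9
tcp_pos: [0.5649, 0.0261, 0.0625]
eef_rot: [[0.064, 0.998, -0.002], [0.998, -0.064, 0.001], [0.0, -0.002, -1.0]]
contact_force: [0.1, 0.6, 0.3]
width: 0.132
gripper_force: 58.7
```

```bash
python3 -c "
from h import *
s=r.observe();print(go(.572,.025,.037,-3.8),s['width'],s['tcp_pos'])"
```

```text
(array([-0.07,  0.73,  2.55]), array([-0.002, -0.   ,  0.002])) 0.13222116512532167 [0.56485557 0.02612455 0.06252403]
```

play_rows --pt "0 0.7 1 0 0 0 -1" --pt "0 0.7 2 0 0 0 -1" --pt "0 0.7 2.6 0 0 0 -1" --pt "0 0.7 2.6 0 0 0 -1" --pt "0 0.7 2.6 0 0 0 -1"

```text
time_s: 16.32
tcp_pos: [0.5721, 0.0246, 0.0369]
eef_rot: [[0.065, 0.998, -0.001], [0.998, -0.065, 0.0], [0.0, -0.001, -1.0]]
contact_force: [0.6, -0.3, 0.5]
width: 0.133
gripper_force: 58.7
```

Release, lift, and head back for the middle brass.

play_rows --pt "0 0 0.1 0 0 0 -1" --pt "0 0 0.1 0 0 0 -0.5" --pt "0 0 0.1 0 0 0 -0.5" --pt "0 0 0.1 0 0 0 -0.5" --pt "0 0 -2 0 0 0 -0.35" --pt "0 0 -4.5 0 0 0 -0.35" --pt "3.5 0 -5 0 0 0 -0.35" --pt "7.5 0 -5 0 0 0 -0.35" --pt "11.5 0 -5 0 0 0 -0.35" --pt "15.5 0 -5 0 0 0 -0.35"

```text
time_s: 17.15
tcp_pos: [0.583, 0.18, 0.0884]
eef_rot: [[0.067, 0.998, 0.001], [0.998, -0.067, 0.0], [0.0, 0.001, -1.0]]
contact_force: [0.3, 1.1, -0.4]
width: 0.324
gripper_force: 0.0
```

```bash
python3 -c "
from h import *
s=r.observe();print(go(.5569,.2274,.05,-2.9),go(.5569,.2274,.0135,-2.9),s['width'],s['tcp_pos'])"
```

```text
(array([ 4.55, -2.93,  3.84]), array([ 0.001, -0.   , -0.017])) (array([ 4.55, -2.94,  7.49]), array([ 0.001, -0.   , -0.017])) 0.3238692636848709 [0.58303362 0.18003663 0.08843015]
```

play_rows --pt "4.5 -2.9 0 0 0 -0.017 -0.35" --pt "4.5 -2.9 0 0 0 -0.017 -0.35" --pt "4.5 -2.9 2 0 0 -0.017 -0.35" --pt "4.5 -2.9 3.5 0 0 -0.017 -0.35" --pt "4.5 -2.9 3.5 0 0 -0.017 -0.35" --pt "4.5 -2.9 3.5 0 0 -0.017 -0.35"

```text
time_s: 17.65
tcp_pos: [0.556, 0.2252, 0.0522]
eef_rot: [[0.049, 0.999, -0.002], [0.999, -0.049, -0.001], [-0.001, -0.002, -1.0]]
contact_force: [0.6, 0.1, 0.1]
width: 0.331
gripper_force: 0.0
```

```bash
python3 -c "
from h import *
s=r.observe();print(go(.5569,.2274,.0135,-2.9),s['width'],s['tcp_pos'])"
```

```text
(array([0.22, 0.08, 3.87]), array([-0.002,  0.001,  0.002])) 0.3311237551566342 [0.55603399 0.22524932 0.05215932]
```

play_rows --pt "0.2 0 1.5 0 0 0 -0.35" --pt "0.2 0 3 0 0 0 -0.35" --pt "0.2 0 3.8 0 0 0 -0.35" --pt "0.2 0 3.9 0 0 0 -0.35" --pt "0.2 0 3.9 0 0 0 -1" --pt "0.2 0 3.9 0 0 0 -1" --pt "0.2 0 3.9 0 0 0 -1" --pt "0.2 0 3.9 0 0 0 -1"

```text
time_s: 18.32
tcp_pos: [0.5572, 0.2276, 0.0144]
eef_rot: [[0.049, 0.999, 0.001], [0.999, -0.049, 0.0], [0.0, 0.001, -1.0]]
contact_force: [-1.0, -0.6, 0.6]
width: 0.134
gripper_force: 58.6
```

play_rows --pt "0 0 -1 0 0 0 -1" --pt "0 0 -2.5 0 0 0 -1" --pt "0 0 -5 0 0 0 -1" --pt "0 0 -7 0 0 0 -1" --pt "0 0 -7 0 0 0 -1"

```text
time_s: 18.73
tcp_pos: [0.5604, 0.2285, 0.0894]
eef_rot: [[0.049, 0.999, 0.01], [0.999, -0.049, 0.002], [0.002, 0.009, -1.0]]
contact_force: [2.2, 0.5, -0.2]
width: 0.133
gripper_force: 58.6
```

```bash
python3 -c "
from h import *
s=r.observe();print(go(.570,-.003,.08,-3.8),s['width'])"
```

```text
(array([-23.08,   2.08,   0.9 ]), array([ 0.009, -0.003,  0.017])) 0.13259352910825392
```

play_rows --pt "-4 0.5 -1 0 0 0 -1" --pt "-8 1 -1 0 0 0 -1" --pt "-12 1.5 -1 0 0 0 -1" --pt "-16 2 -1 0 0 0 -1" --pt "-20 2.5 -1 0 0 0.017 -1" --pt "-23.1 2.5 -1 0 0 0.017 -1" --pt "-23.1 2.5 0 0 0 0.017 -1" --pt "-23.1 2.5 1.5 0 0 0.017 -1" --pt "-23.1 2.5 2 0 0 0.017 -1" --pt "-23.1 2.5 2 0 0 0.017 -1"

```text
time_s: 19.57
tcp_pos: [0.5692, -0.0038, 0.0622]
eef_rot: [[0.066, 0.998, -0.003], [0.998, -0.066, 0.001], [0.001, -0.003, -1.0]]
contact_force: [-1.0, 0.9, -0.0]
width: 0.136
gripper_force: 58.6
```

```bash
python3 -c "
from h import *
s=r.observe();print(go(.570,-.003,.037,-3.8),s['width'],s['tcp_pos'])"
```

```text
(array([0.09, 0.08, 2.52]), array([-0.003, -0.001,  0.   ])) 0.13579912034106903 [ 0.56924999 -0.00384849  0.06222815]
```

play_rows --pt "0 0 1 0 0 0 -1" --pt "0 0 2 0 0 0 -1" --pt "0 0 2.7 0 0 0 -1" --pt "0 0 2.7 0 0 0 -1" --pt "0 0 2.7 0 0 0 -1" --pt "0 0 2.7 0 0 0 -0.5" --pt "0 0 2.7 0 0 0 -0.5" --pt "0 0 2.7 0 0 0 -0.5" --pt "0 0 0.5 0 0 0 -0.35" --pt "0 0 -2.5 0 0 0 -0.35"

```text
time_s: 20.4
tcp_pos: [0.5682, -0.0039, 0.0865]
eef_rot: [[0.066, 0.998, -0.006], [0.998, -0.066, 0.001], [0.001, -0.007, -1.0]]
contact_force: [0.1, -0.3, -0.3]
width: 0.329
gripper_force: 0.0
```

```bash
python3 -c "
from h import *
s=r.observe();print(go(.5152,.2736,.05,-2.9),s['width'],s['tcp_pos'])"
```

```text
(array([27.33, -7.09,  3.72]), array([-0.007, -0.001, -0.016])) 0.3288367188097351 [ 0.56815378 -0.0038636   0.08652703]
```

play_rows --pt "4 -1 -0.3 0 0 0 -0.35" --pt "8 -2 -0.3 0 0 0 -0.35" --pt "12 -3 -0.3 0 0 0 -0.35" --pt "16 -4 -0.3 0 0 0 -0.35" --pt "20 -5 -0.3 0 0 -0.016 -0.35" --pt "24 -6 -0.3 0 0 -0.016 -0.35" --pt "27.3 -7.1 -0.3 0 0 -0.016 -0.35" --pt "27.3 -7.1 1.5 0 0 -0.016 -0.35" --pt "27.3 -7.1 3.4 0 0 -0.016 -0.35" --pt "27.3 -7.1 3.4 0 0 -0.016 -0.35"

```text
time_s: 21.23
tcp_pos: [0.5149, 0.273, 0.0516]
eef_rot: [[0.048, 0.999, -0.005], [0.999, -0.048, -0.002], [-0.002, -0.005, -1.0]]
contact_force: [-0.3, -0.6, -0.6]
width: 0.327
gripper_force: 0.0
```

```bash
python3 -c "
from h import *
s=r.observe();print(go(.5152,.2736,.0135,-2.9),s['width'],s['tcp_pos'])"
```

```text
(array([0.07, 0.05, 3.8 ]), array([-0.005,  0.002,  0.003])) 0.32711901050608755 [0.514863   0.27302812 0.05155263]
```

play_rows --pt "0 0 1.5 0 0 0 -0.35" --pt "0 0 3 0 0 0 -0.35" --pt "0 0 3.8 0 0 0 -0.35" --pt "0 0 3.9 0 0 0 -0.35" --pt "0 0 3.9 0 0 0 -1" --pt "0 0 3.9 0 0 0 -1" --pt "0 0 3.9 0 0 0 -1" --pt "0 0 3.9 0 0 0 -1"

```text
time_s: 21.9
tcp_pos: [0.5158, 0.2724, 0.0162]
eef_rot: [[0.05, 0.999, -0.004], [0.999, -0.05, -0.001], [-0.001, -0.004, -1.0]]
contact_force: [-5.5, -0.6, 1.2]
width: 0.134
gripper_force: 58.6
```

play_rows --pt "0 0 -1 0 0 0 -1" --pt "0 0 -2.5 0 0 0 -1" --pt "0 0 -5 0 0 0 -1" --pt "0 0 -7 0 0 0 -1" --pt "0 0 -7 0 0 0 -1"

```text
time_s: 22.32
tcp_pos: [0.5217, 0.2739, 0.092]
eef_rot: [[0.05, 0.999, 0.011], [0.999, -0.05, 0.003], [0.004, 0.01, -1.0]]
contact_force: [0.2, -0.2, 0.5]
width: 0.129
gripper_force: 58.6
```

```bash
python3 -c "
from h import *
s=r.observe();print(go(.536,.0133,.08,-3.8),s['width'])"
```

```text
(array([-25.96,   2.72,   1.14]), array([ 0.01 , -0.004,  0.016])) 0.12904992778579485
```

play_rows --pt "-4 0.5 -1 0 0 0 -1" --pt "-8 1 -1 0 0 0 -1" --pt "-12 1.5 -1 0 0 0 -1" --pt "-16 2 -1 0 0 0 -1" --pt "-20 2.5 -1 0 0 0.016 -1" --pt "-24 3 -1 0 0 0.016 -1" --pt "-26 3 -1 0 0 0.016 -1" --pt "-26 3 1.5 0 0 0.016 -1" --pt "-26 3 2 0 0 0.016 -1" --pt "-26 3 2 0 0 0.016 -1"

```text
time_s: 23.15
tcp_pos: [0.5333, 0.0115, 0.0646]
eef_rot: [[0.067, 0.998, -0.003], [0.998, -0.067, 0.001], [0.001, -0.003, -1.0]]
contact_force: [-0.5, -0.1, 0.1]
width: 0.132
gripper_force: 58.7
```

```bash
python3 -c "
from h import *
s=r.observe();print(go(.536,.0133,.038,-3.8),s['width'],s['tcp_pos'])"
```

```text
(array([0.2 , 0.27, 2.66]), array([-0.003, -0.001, -0.001])) 0.13195508831321565 [0.53328856 0.01150932 0.06459141]
```

play_rows --pt "0.2 0.2 1 0 0 0 -1" --pt "0.2 0.2 2 0 0 0 -1" --pt "0.2 0.2 2.8 0 0 0 -1" --pt "0.2 0.2 2.8 0 0 0 -1" --pt "0.2 0.2 2.8 0 0 0 -1" --pt "0.2 0.2 2.8 0 0 0 -0.5" --pt "0.2 0.2 2.8 0 0 0 -0.5" --pt "0.2 0.2 2.8 0 0 0 -0.5" --pt "0.2 0.2 0.5 0 0 0 -0.35" --pt "0.2 0.2 -2.5 0 0 0 -0.35"

```text
time_s: 23.98
tcp_pos: [0.5344, 0.0139, 0.0887]
eef_rot: [[0.066, 0.998, -0.006], [0.998, -0.066, 0.001], [0.001, -0.007, -1.0]]
contact_force: [0.1, -0.6, 0.4]
width: 0.326
gripper_force: 0.0
```

play_rows --pt "-2 0 -4 0 0 0 1" --pt "-6 0 -6 0 0 0 1" --pt "-10 0 -6 0 0 0 1" --pt "-14 0 -6 0 0 0 1" --pt "-18 0 -6 0 0 0 1" --pt "-22 0 -6 0 0 0 1" --pt "-24 0 -6 0 0 0 1" --pt "-24 0 -6 0 0 0 1" --pt "-24 0 -6 0 0 0 1"

```text
time_s: 24.73
tcp_pos: [0.5205, -0.2272, 0.1503]
eef_rot: [[0.069, 0.998, -0.0], [0.998, -0.069, 0.001], [0.001, -0.0, -1.0]]
contact_force: [-0.2, 0.8, 0.3]
width: 0.999
gripper_force: 0.0
```

Run:
```python
from h import *
import pickle
s=r.observe();print(s['tcp_pos'],s['joint_pos'][5])
m=camera_model('wrist');im=camera('wrist');cv2.imwrite('pics/w5.png',im[:,:,::-1]);pickle.dump(m,open('w5.pkl','wb'))
for t,z in dict(block1=.025,bin=.013,brass1=.05).items():
    for d in nets.outline_of('wrist',t)[:5]:
        if d['score']>.25: print(t,round(d['score'],2),np.round(d['point']),np.round(ray('wrist',d['point'],z,m),3)[:2],mrect('wrist',d['mask'],z,m))
```

```text
[ 0.52048631 -0.22715425  0.15034433] -0.5392181960204421
block1 0.83 [368. 221.] [ 0.571 -0.264] [ 570.5 -266.5   36.4   24.5  -31.1]
block1 0.67 [277. 231.] [ 0.478 -0.268] [ 477.5 -269.3   36.9   20.1   71.4]
bin 0.78 [322. 213.] [ 0.525 -0.256] [ 526.2 -265.3  224.3  117.2    5.5]
bin 0.65 [525.  28.] [ 0.717 -0.096] [706.8 -94.8 121.2  51.    6.6]
```

View pics/w5.png

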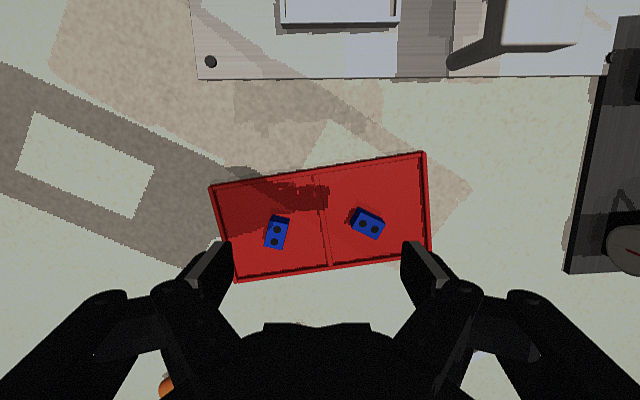

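The picture shows both blocks in the bin, A at (368,223) and B at (276,232). I'll refine their top faces.

Run:
```python
from h import *
import pickle
m=pickle.load(open('w5.pkl','rb'));im=cv2.imread('pics/w5.png')
for (u,v) in ((368,223),(276,232)):
    s=im[v-25:v+25,u-25:u+25].astype(int);b=(s[:,:,0]>110)&(s[:,:,0]>s[:,:,2]+40)
    k=cv2.morphologyEx(b.astype(np.uint8),cv2.MORPH_CLOSE,np.ones((5,5)))
    M=np.zeros((400,640),np.uint8);M[v-25:v+25,u-25:u+25]=k
    print(b.sum(),mrect('wrist',M,.025,m))
    d=np.zeros_like(M);d[v-25:v+25,u-25:u+25]=k&(s.max(2)<75)
    n,_,st,c=cv2.connectedComponentsWithStats(d)
    P=[ray('wrist',c[i],.025,m)[:2]*1000 for i in range(1,n) if st[i,4]>8];print(np.round(P),[np.degrees(np.arctan2(*(P[0]-P[1])[::-1])) if len(P)>1 else 0])
print(go(.573,-.268,.1,59))
print(go(.573,-.268,.1,-31))
```

```text
391 [ 572.  -269.5   28.9   18.8  -31.2]
[] [0]
361 [ 476.2 -272.9   29.3   19.3   71.8]
[] [0]
(array([-4.01,  5.47,  5.05]), array([ 0.000e+00, -1.000e-03, -1.094e+00]))
(array([-4.01,  5.47,  5.05]), array([-0.   , -0.   ,  0.477]))
```

play_rows --pt "-4.2 5.1 0 0 0 0.12 0.05" --pt "-4.2 5.1 2 0 0 0.24 0.05" --pt "-4.2 5.1 4 0 0 0.36 0.05" --pt "-4.2 5.1 6 0 0 0.48 0.05" --pt "-4.2 5.1 8 0 0 0.48 0.05" --pt "-4.2 5.1 9 0 0 0.48 0.05" --pt "-4.2 5.1 9 0 0 0.48 0.05" --pt "-4.2 5.1 9 0 0 0.48 0.05"

```text
time_s: 25.6
tcp_pos: [0.5692, -0.2703, 0.0607]
eef_rot: [[0.518, 0.856, -0.001], [0.856, -0.518, 0.001], [0.0, -0.001, -1.0]]
contact_force: [0.5, -0.3, 0.6]
width: 0.525
gripper_force: 0.0
```

```bash
python3 -c "
from h import *
s=r.observe();print(go(.572,-.2695,.0135,-31.2),s['width'],s['tcp_pos'])"
```

```text
(array([0.21, 0.2 , 4.72]), array([-0.001, -0.   ,  0.   ])) 0.5245502734981213 [ 0.56923093 -0.2703414   0.06068477]
```

play_rows --pt "0.2 0.2 2 0 0 0 0.05" --pt "0.2 0.2 3.5 0 0 0 0.05" --pt "0.2 0.2 4.5 0 0 0 0.05" --pt "0.2 0.2 4.7 0 0 0 0.05" --pt "0.2 0.2 4.7 0 0 0 -1" --pt "0.2 0.2 4.7 0 0 0 -1" --pt "0.2 0.2 4.7 0 0 0 -1" --pt "0.2 0.2 4.7 0 0 0 -1" --pt "0.2 0.2 4.7 0 0 0 -1"

```text
time_s: 26.35
tcp_pos: [0.5724, -0.2711, 0.0147]
eef_rot: [[0.519, 0.855, 0.002], [0.855, -0.519, -0.001], [-0.0, 0.002, -1.0]]
contact_force: [-0.6, 0.4, 3.2]
width: 0.327
gripper_force: 60.3
```

play_rows --pt "0 0 -1 0 0 0 -1" --pt "0 0 -3 0 0 0 -1" --pt "0 0 -5 0 0 0 -1" --pt "0 0 -7 0 0 0 -1" --pt "0 0 -7 0 0 0 -1"

```text
time_s: 26.77
tcp_pos: [0.5743, -0.2723, 0.0889]
eef_rot: [[0.519, 0.855, 0.007], [0.855, -0.519, -0.005], [-0.001, 0.008, -1.0]]
contact_force: [0.5, -0.4, -0.1]
width: 0.329
gripper_force: 59.9
```

```bash
python3 -c "
from h import *
s=r.observe();print(go(.5767,-.054,.08,-3.8),s['width'])"
```

```text
(array([ 18.78, -11.13,   0.79]), array([ 0.008,  0.003, -0.48 ])) 0.3293201821891377
```

play_rows --pt "4 -2.2 -1 0 0 -0.12 -1" --pt "7 -4.4 -1 0 0 -0.24 -1" --pt "11 -6.6 -1 0 0 -0.36 -1" --pt "15 -8.8 -1 0 0 -0.48 -1" --pt "18.8 -11 -1 0 0 -0.48 -1" --pt "18.8 -11 0 0 0 -0.48 -1" --pt "18.8 -11 1.5 0 0 -0.48 -1" --pt "18.8 -11 2 0 0 -0.48 -1" --pt "18.8 -11 2 0 0 -0.48 -1"

```text
time_s: 27.52
tcp_pos: [0.5741, -0.0525, 0.062]
eef_rot: [[0.066, 0.998, -0.003], [0.998, -0.066, 0.001], [0.001, -0.003, -1.0]]
contact_force: [-0.1, 0.1, -0.3]
width: 0.332
gripper_force: 59.9
```

```bash
python3 -c "
from h import *
s=r.observe();print(go(.5767,-.054,.0355,-3.8),s['width'],s['tcp_pos'])"
```

```text
(array([-0.13,  0.28,  2.65]), array([-0.003, -0.001,  0.001])) 0.3321443807158536 [ 0.57413242 -0.05250044  0.06202628]
```

play_rows --pt "-0.1 0.3 1 0 0 0 -1" --pt "-0.1 0.3 2 0 0 0 -1" --pt "-0.1 0.3 2.7 0 0 0 -1" --pt "-0.1 0.3 2.8 0 0 0 -1" --pt "-0.1 0.3 2.8 0 0 0 -1" --pt "-0.1 0.3 2.8 0 0 0 -0.15" --pt "-0.1 0.3 2.8 0 0 0 -0.15" --pt "-0.1 0.3 2.8 0 0 0 -0.15" --pt "-0.1 0.3 0.5 0 0 0 -0.1" --pt "-0.1 0.3 -2.5 0 0 0 -0.1"

```text
time_s: 28.35
tcp_pos: [0.576, -0.0538, 0.0861]
eef_rot: [[0.067, 0.998, -0.007], [0.998, -0.067, 0.002], [0.002, -0.007, -1.0]]
contact_force: [0.8, 0.2, -0.7]
width: 0.448
gripper_force: 0.0
```

Run:
```python
from h import *
s=r.observe();print(s['width'],s['tcp_pos'])
camera('top')
for d in nets.outline_of('top','block1')[:3]:
    print(d['score'],d['point'],mrect('top',d['mask'],.025))
print(go(.4762,-.2729,.06,-18.2))
```

```text
0.4482012567488875 [ 0.5760171  -0.05380338  0.08609904]
0.67 [403.0, 238.1] [ 474.2 -266.9   31.2   25.9   86.7]
(array([-22.41,  -9.11,   3.25]), array([0.009, 0.001, 0.251]))
```

play_rows --pt "-4 -1.5 -2 0 0 0.1 0" --pt "-8 -3 -3 0 0 0.2 0" --pt "-12 -5 -4 0 0 0.25 0" --pt "-16 -7 -4 0 0 0.25 0" --pt "-18.6 -9 -4 0 0 0.25 0" --pt "-18.6 -9 -4 0 0 0.25 0" --pt "-18.6 -9 -4 0 0 0.25 0" --pt "-18.6 -9 -4 0 0 0.25 0"

```text
time_s: 29.12
tcp_pos: [0.4762, -0.2338, 0.1282]
eef_rot: [[0.313, 0.95, 0.0], [0.95, -0.313, 0.001], [0.001, -0.0, -1.0]]
contact_force: [1.2, -0.4, -0.5]
width: 0.496
gripper_force: 0.0
```

Run:
```python
from h import *
s=r.observe();m=camera_model('wrist');im=camera('wrist');cv2.imwrite('pics/w6.png',im[:,:,::-1])
for d in nets.outline_of('wrist','block1')[:2]:
    u,v=map(int,d['point']);print(round(d['score'],2),u,v,mrect('wrist',d['mask'],.025,m))
    b=d['mask']&(im[:,:,2]>110);b=cv2.morphologyEx(b.astype(np.uint8),cv2.MORPH_CLOSE,np.ones((5,5)))
    if b.any():print(mrect('wrist',b,.025,m))
print(s['tcp_pos'],go(.4762,-.2729,.0135,-18.2))
```

```text
0.64 328 230 [ 477.5 -269.8   37.3   21.    71.8]
[ 476.3 -273.    28.4   18.8   71.8]
[ 0.47617292 -0.2338408   0.12821095] (array([-3.86,  1.19, 11.47]), array([-0.   , -0.001,  0.002]))
```

play_rows --pt "-2 0.6 3 0 0 0 0" --pt "-3.9 1.2 6 0 0 0 0" --pt "-3.9 1.2 9 0 0 0 0" --pt "-3.9 1.2 10.7 0 0 0 0" --pt "-3.9 1.2 11.4 0 0 0 0" --pt "-3.9 1.2 11.4 0 0 0 0" --pt "-3.9 1.2 11.4 0 0 0 -1" --pt "-3.9 1.2 11.4 0 0 0 -1" --pt "-3.9 1.2 11.4 0 0 0 -1" --pt "-3.9 1.2 11.4 0 0 0 -1"

```text
time_s: 30.05
tcp_pos: [0.4767, -0.2749, 0.0162]
eef_rot: [[0.31, 0.951, 0.003], [0.951, -0.31, -0.002], [-0.001, 0.003, -1.0]]
contact_force: [-0.0, 1.7, 3.9]
width: 0.212
gripper_force: 60.5
```

play_rows --pt "0 0 0 0 0 0 -1" --pt "0 0 -1 0 0 0 -1" --pt "0 0 -3 0 0 0 -1" --pt "0 0 -5 0 0 0 -1" --pt "0 0 -7 0 0 0 -1" --pt "0 0 -7 0 0 0 -1"

```text
time_s: 30.55
tcp_pos: [0.4776, -0.2764, 0.0893]
eef_rot: [[0.311, 0.95, 0.006], [0.95, -0.311, -0.005], [-0.003, 0.007, -1.0]]
contact_force: [0.1, -0.7, 0.3]
width: 0.213
gripper_force: 60.1
```

```bash
python3 -c "
from h import *
s=r.observe();print(go(.5287,-.051,.08,-3.8),s['width'])"
```

```text
(array([23.02, -2.15,  0.84]), array([ 0.006,  0.004, -0.25 ])) 0.21272723232384466
```

play_rows --pt "4 -0.4 -1 0 0 -0.1 -1" --pt "8 -0.8 -1 0 0 -0.2 -1" --pt "12 -1.2 -1 0 0 -0.25 -1" --pt "16 -1.6 -1 0 0 -0.25 -1" --pt "20 -2 -1 0 0 -0.25 -1" --pt "23 -2.2 -1 0 0 -0.25 -1" --pt "23 -2.2 0.5 0 0 -0.25 -1" --pt "23 -2.2 2 0 0 -0.25 -1" --pt "23 -2.2 2 0 0 -0.25 -1" --pt "23 -2.2 2 0 0 -0.25 -1"

```text
time_s: 31.38
tcp_pos: [0.5252, -0.0487, 0.0641]
eef_rot: [[0.066, 0.998, -0.002], [0.998, -0.066, 0.001], [0.0, -0.002, -1.0]]
contact_force: [0.2, -0.1, 0.2]
width: 0.211
gripper_force: 60.1
```

```bash
python3 -c "
from h import *
s=r.observe();print(go(.5287,-.051,.0365,-3.8),s['width'],s['tcp_pos'])"
```

```text
(array([-0.21,  0.37,  2.76]), array([-0.002, -0.   ,  0.001])) 0.2106545483463867 [ 0.52524054 -0.04872055  0.06410743]
```

play_rows --pt "-0.2 0.3 1 0 0 0 -1" --pt "-0.2 0.3 2 0 0 0 -1" --pt "-0.2 0.3 2.7 0 0 0 -1" --pt "-0.2 0.3 2.8 0 0 0 -1" --pt "-0.2 0.3 2.8 0 0 0 -1" --pt "-0.2 0.3 2.8 0 0 0 -0.44" --pt "-0.2 0.3 2.8 0 0 0 -0.44" --pt "-0.2 0.3 2.8 0 0 0 -0.44" --pt "-0.2 0.3 0.5 0 0 0 -0.4" --pt "-0.2 0.3 -2.5 0 0 0 -0.4"

```text
time_s: 32.22
tcp_pos: [0.5267, -0.0506, 0.0877]
eef_rot: [[0.066, 0.998, -0.006], [0.998, -0.066, 0.002], [0.002, -0.006, -1.0]]
contact_force: [1.2, -0.3, 0.3]
width: 0.301
gripper_force: 0.0
```

```bash
python3 -c "
from h import *
s=r.observe();print(go(.46,-.013,.2,-93.8),s['width'],s['tcp_pos'],s['joint_pos'])"
```

```text
(array([  3.33,  -6.97, -11.18]), array([-0.004, -0.006, -1.571])) 0.30100923334910307 [ 0.52667114 -0.05058733  0.08768027] [-3.06742134e-01  3.67445295e-01  1.76736691e+00  1.54995464e-05
  1.01345447e+00 -2.40552570e-01]
```

play_rows --pt "0 0 -4 0 0 0 1" --pt "3.5 0 -10 0 0 -0.12 1" --pt "3.5 0 -11 0 0 -0.24 1" --pt "3.5 0 -11 0 0 -0.36 1" --pt "3.5 0 -11 0 0 -0.48 1" --pt "3.5 0 -11 0 0 -0.6 1" --pt "3.5 0 -11 0 0 -0.72 1" --pt "3.5 0 -11 0 0 -0.84 1" --pt "3.5 0 -11 0 0 -0.96 1" --pt "3.5 0 -11 0 0 -1.08 1"

```text
time_s: 33.05
tcp_pos: [0.5312, -0.0162, 0.1995]
eef_rot: [[-0.852, 0.523, -0.0], [0.523, 0.852, 0.0], [0.0, -0.0, -1.0]]
contact_force: [-0.2, 0.6, -0.6]
width: 0.996
gripper_force: 0.0
```

play_rows --pt "0 0 0 0 0 -0.12 1" --pt "0 0 0 0 0 -0.24 1" --pt "0 0 0 0 0 -0.36 1" --pt "0 0 0 0 0 -0.49 1" --pt "0 0 0 0 0 -0.49 1" --pt "0 0 0 0 0 -0.49 1"

```text
time_s: 33.55
tcp_pos: [0.5312, -0.0163, 0.1995]
eef_rot: [[-0.998, 0.07, -0.0], [0.07, 0.998, 0.0], [0.0, 0.0, -1.0]]
contact_force: [0.1, 0.2, 0.5]
width: 0.998
gripper_force: 0.0
```

Run:
```python
from h import *
import pickle
s=r.observe();print(s['tcp_pos'],s['eef_rot'][:,1])
m=camera_model('wrist');im=camera('wrist');cv2.imwrite('pics/w7.png',im[:,:,::-1]);pickle.dump(m,open('w7.pkl','wb'))
```

```text
[ 0.5312025  -0.01625582  0.19954595] [7.00691796e-02 9.97542132e-01 6.96832856e-05]
```

View pics/w7.png

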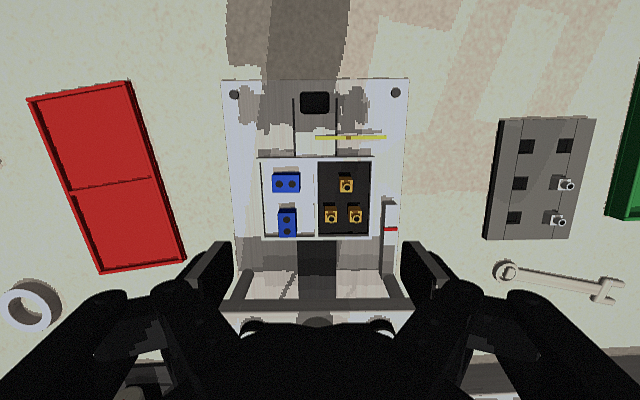

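All three brass stand in the black well and both blocks lie in the white well. The pointer is at (350,137), the red mark at (390,228), and the grip at (314,103). Next I'll compute the push distance.

Run:
```python
from h import *
import pickle
a=np.radians(-3.8);ex=np.array([np.cos(a),np.sin(a)])
for n in ('w2','w7'):
    m=pickle.load(open(n+'.pkl','rb'));im=cv2.imread(f'pics/{n}.png').astype(int);B,G,R=im[:,:,0],im[:,:,1],im[:,:,2]
    Y=(R>130)&(G>130)&(B<90);M=(R>130)&(G<80)&(B<80)
    if n=='w2':M[:,:220]=0;M[:,260:]=0;M[:100]=0;M[130:]=0
    else:M[:,:375]=0;M[:,410:]=0
    Y[:, :240]=0;Y[:,400:]=0;Y[:100]=0
    for nm,k in (('ptr',Y),('mark',M)):
        v,u=np.nonzero(k);print(n,nm,len(u),u.min(),u.max(),v.min(),v.max(),end=' ')
        for z in (.02,.028,.036):
            P=np.array([ray('wrist',(x,y),z,m)[:2] for x,y in zip(u,v)]);print(np.round((P@ex).mean()*1000,1),end=' ')
        print()
print(go(.4585,-.0135,.1,-93.8),go(.4485,-.0135,.038,-93.8))
```

```text
w2 ptr 272 256 350 136 206 507.3 509.2 511.1 
w2 mark 39 234 246 115 117 592.2 592.2 592.1 
w7 ptr 401 315 385 135 222 522.0 520.6 519.2 
w7 mark 40 384 397 228 230 595.9 592.6 589.4 
(array([ 7.27, -0.24,  9.96]), array([ 0.   , -0.   , -0.004])) (array([ 8.27, -0.31, 16.16]), array([ 0.   , -0.   , -0.004]))
```

```bash
cat > pm.py <<'E'
from h import *
import pickle
a=np.radians(-3.8);ex=np.array([np.cos(a),np.sin(a)])
def pm(n,yb,mb):
    m=pickle.load(open(n+'.pkl','rb'));im=cv2.imread(f'pics/{n}.png').astype(int);B,G,R=im[:,:,0],im[:,:,1],im[:,:,2]
    for nm,k,(u0,u1,v0,v1) in (('ptr',(R>120)&(G>120)&(B<110),yb),('mark',(R>110)&(G<80)&(B<80),mb)):
        k=k.copy();w=np.zeros_like(k);w[v0:v1,u0:u1]=1;v,u=np.nonzero(k&w);print(n,nm,len(u),u.min(),u.max(),v.min(),v.max(),end=' ')
        for z in (.022,.026,.030):
            P=np.array([ray('wrist',(x,y),z,m)[:2] for x,y in zip(u,v)]);print(np.round((P@ex).mean()*1000,1),end=' ')
        print()
E
python3 - <<'E'
from pm import *
pm('w1',(255,318,145,158),(245,262,122,132));pm('w2',(250,325,198,210),(230,250,112,120));pm('w7',(310,390,130,143),(380,400,224,234))
E
```

```text
w1 ptr 163 261 312 149 154 557.9 558.4 558.9 
w1 mark 28 248 257 125 128 591.6 591.8 591.9 
w2 ptr 192 256 317 202 206 482.8 484.0 485.3 
w2 mark 39 234 246 115 117 592.2 592.2 592.2 
w7 ptr 240 315 385 135 139 484.8 484.5 484.3 
w7 mark 40 384 397 228 230 595.1 593.5 591.8
```

play_rows --pt "4 -0.2 2 0 0 0 1" --pt "8.2 -0.3 4 0 0 0 1" --pt "8.2 -0.3 8 0 0 0 1" --pt "8.2 -0.3 11 0 0 0 1" --pt "8.2 -0.3 13.5 0 0 0 1" --pt "8.2 -0.3 15.3 0 0 0 1" --pt "8.2 -0.3 16.2 0 0 0 1" --pt "8.2 -0.3 16.2 0 0 0 1" --pt "8.2 -0.3 16.2 0 0 0 1"

```text
time_s: 34.35
tcp_pos: [0.4496, -0.0139, 0.0379]
eef_rot: [[-0.998, 0.068, -0.0], [0.068, 0.998, 0.0], [0.0, 0.0, -1.0]]
contact_force: [-0.5, 0.9, 1.1]
width: 0.998
gripper_force: 0.0
```

play_rows --pt "0 0 0 0 0 0 -1" --pt "0 0 0 0 0 0 -1" --pt "0 0 0 0 0 0 -1" --pt "0 0 0 0 0 0 -1" --pt "0 0 0 0 0 0 -1" --pt "0 0 0 0 0 0 -1" --pt "0 0 0 0 0 0 -1" --pt "0 0 0 0 0 0 -1"

```text
time_s: 35.02
tcp_pos: [0.4498, -0.0128, 0.0386]
eef_rot: [[-0.998, 0.067, 0.002], [0.067, 0.998, 0.001], [-0.001, 0.001, -1.0]]
contact_force: [-0.6, 5.9, 8.5]
width: 0.315
gripper_force: 59.0
```

play_rows --pt "-0.2 0 0 0 0 0 -1" --pt "-0.6 0 0 0 0 0 -1" --pt "-1.1 0 0 0 0 0 -1" --pt "-1.6 0 0 0 0 0 -1" --pt "-2.2 0 0 0 0 0 -1" --pt "-2.8 0 0 0 0 0 -1" --pt "-3.4 0 0 0 0 0 -1" --pt "-4.0 0 0 0 0 0 -1" --pt "-4.6 0 0 0 0 0 -1" --pt "-5.2 0 0 0 0 0 -1"

```text
time_s: 35.85
tcp_pos: [0.5011, -0.0158, 0.0386]
eef_rot: [[-0.998, 0.067, -0.0], [0.067, 0.998, 0.002], [0.0, 0.002, -1.0]]
contact_force: [-3.0, 7.0, 9.1]
width: 0.318
gripper_force: 59.2
```

play_rows --pt "-0.6 0 0 0 0 0 -1" --pt "-1.2 0 0 0 0 0 -1" --pt "-1.8 0 0 0 0 0 -1" --pt "-2.4 0 0 0 0 0 -1" --pt "-3.0 0 0 0 0 0 -1" --pt "-3.6 0 0 0 0 0 -1" --pt "-4.2 0 0 0 0 0 -1" --pt "-4.7 0 0 0 0 0 -1" --pt "-5.0 0 0 0 0 0 -1" --pt "-5.1 0 0 0 0 0 -1"

```text
time_s: 36.68
tcp_pos: [0.5523, -0.0189, 0.0386]
eef_rot: [[-0.998, 0.067, 0.0], [0.067, 0.998, 0.002], [-0.0, 0.002, -1.0]]
contact_force: [-1.9, 8.2, 9.3]
width: 0.321
gripper_force: 59.0
```

play_rows --pt "0 0 0 0 0 0 -1" --pt "0 0 0 0 0 0 -1" --pt "0 0 0 0 0 0 -1"

```text
time_s: 36.93
tcp_pos: [0.5524, -0.0189, 0.0386]
eef_rot: [[-0.998, 0.067, 0.001], [0.067, 0.998, 0.002], [-0.001, 0.002, -1.0]]
contact_force: [-0.8, 8.5, 6.3]
width: 0.314
gripper_force: 58.9
```

Run:
```python
from h import *
import pickle
m=camera_model('wrist');im=camera('wrist');cv2.imwrite('pics/w8.png',im[:,:,::-1]);pickle.dump(m,open('w8.pkl','wb'))
s=camera('side');cv2.imwrite('pics/s8.png',s[:,:,::-1])
o=np.vstack([im[150:],cv2.resize(s[140:300,200:420],(640,465))[:320]]);cv2.imwrite('pics/c8.png',o[:,:,::-1])
```

```text
(no output)
```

View pics/c8.png

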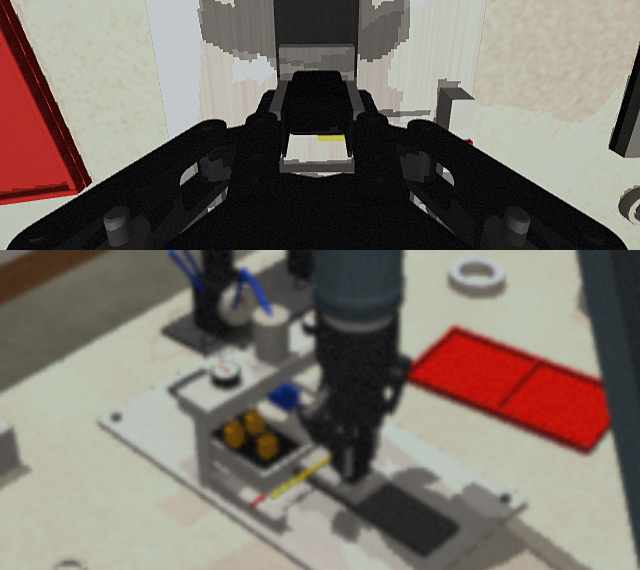

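The wrist view shows the yellow pointer end at (330,287) and the tip of the red mark at (469,293). The side view shows them nearly in line, with the pointer slightly short.

Run:
```python
from pm import *
pm('w8',(310,350,280,292),(460,480,285,300))
im=cv2.imread('pics/s8.png').astype(int)
s=im[140:300,200:420];B,G,R=s[:,:,0],s[:,:,1],s[:,:,2]
for nm,k in (('p',(R>110)&(G>100)&(B<80)),('m',(R>100)&(G<70)&(B<70))):
    v,u=np.nonzero(k);q=(v<100)&(v>60)&(u<125)&(u>80);v,u=v[q]+140,u[q]+200
    P=np.array([ray('side',(x,y),.028)[:2] for x,y in zip(u,v)])@ex*1000
    print(nm,len(u),u.min(),u.max(),v.min(),v.max(),P.mean(),np.percentile(P,[10,90]))
```

```text
w8 ptr 148 317 344 285 290 591.5 588.9 586.2 
w8 mark 9 469 472 292 294 595.6 592.9 590.1 
p 37 293 312 212 224 584.8792717615314 [582.38568637 587.38841396]
m 4 289 293 205 225 631.6039265086433 [606.1538022  647.30041493]
```

play_rows --pt "-0.2 0 0 0 0 0 -1" --pt "-0.4 0 0 0 0 0 -1" --pt "-0.4 0 0 0 0 0 -1" --pt "-0.4 0 0 0 0 0 -1"

```text
time_s: 37.37
tcp_pos: [0.5561, -0.0191, 0.0386]
eef_rot: [[-0.998, 0.067, 0.001], [0.067, 0.998, 0.002], [-0.0, 0.002, -1.0]]
contact_force: [-1.0, 7.9, 6.5]
width: 0.319
gripper_force: 58.9
```

play_rows --pt "0 0 0 0 0 0 1" --pt "0 0 0 0 0 0 1" --pt "0 0 0 0 0 0 1" --pt "0 0 0 0 0 0 1" --pt "0 0 0 0 0 0 1" --pt "0 0 -4 0 0 0 1" --pt "0 0 -8 0 0 0 1" --pt "-2 0 -12 0 0 0 1" --pt "-2 0 -12 0 0 0 1" --pt "-2 0 -12 0 0 0 1"

```text
time_s: 38.2
tcp_pos: [0.5788, -0.0231, 0.1609]
eef_rot: [[-0.998, 0.067, 0.007], [0.067, 0.998, -0.002], [-0.007, -0.001, -1.0]]
contact_force: [0.0, -0.3, -1.2]
width: 1.003
gripper_force: 0.0
```

Run:
```python
from h import *
import pickle
s=r.observe();print(s['tcp_pos'],s['time_s'])
m=camera_model('wrist');im=camera('wrist');cv2.imwrite('pics/w9.png',im[:,:,::-1]);pickle.dump(m,open('w9.pkl','wb'))
t=camera('top');cv2.imwrite('pics/t9.png',t[:,:,::-1]);t=camera('side');cv2.imwrite('pics/s9.png',t[:,:,::-1])
```

```text
[ 0.57884495 -0.02310498  0.16085792] 38.2
```

View pics/w9.png

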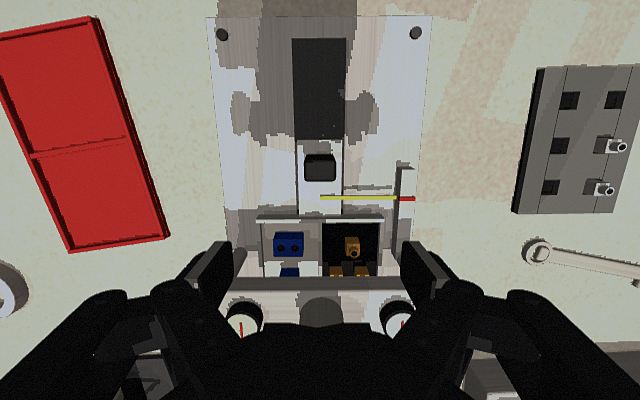

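The pointer (320–395, row 198) and the red mark (399–414, row 199) look collinear. I'll measure the residual.

Run:
```python
from pm import *
pm('w9',(318,397,192,204),(398,418,194,204))
m=pickle.load(open('w9.pkl','rb'));im=cv2.imread('pics/w9.png').astype(int)
for lo in range(320,397,12):
    k=(im[:,:,2]>120)&(im[:,:,1]>120)&(im[:,:,0]<110);k[:192]=0;k[204:]=0;v,u=np.nonzero(k);q=(u>=lo)&(u<lo+12)
    print(lo,v[q].mean(),np.mean([ray('wrist',(x,y),.028,m)[:2]@ex*1000 for x,y in zip(u[q],v[q])]))
R=cv2.Rodrigues(m['rvec'])[0];print((-R.T@m['tvec'])[:2]@ex)
```

```text
w9 ptr 275 320 396 195 199 592.7 591.5 590.4 
w9 mark 60 400 414 197 200 594.0 592.9 591.7 
320 197.5 591.1594177874607
332 197.5 591.1656856207059
344 197.5 591.1719532103169
356 197.15384615384616 590.8101091513256
368 197.0 590.6530385591884
380 196.94871794871796 590.605370994857
392 197.05882352941177 590.7266350183029
0.5113125052542266
```

```bash
python3 -c "
from h import *
print(go(.5561,-.0200,.0385,-93.8))"
```

```text
(array([ 1.81,  0.08, 11.75]), array([ 0.001, -0.003, -0.001]))
```

play_rows --pt "2 0 3 0 0 0 1" --pt "2 0 6 0 0 0 1" --pt "2 0 9 0 0 0 1" --pt "2 0 11 0 0 0 1" --pt "2 0 12 0 0 0 1" --pt "2 0 12 0 0 0 1" --pt "2 0 12 0 0 0 1"

```text
time_s: 38.93
tcp_pos: [0.5553, -0.0208, 0.0369]
eef_rot: [[-0.998, 0.067, -0.002], [0.067, 0.998, 0.001], [0.002, 0.0, -1.0]]
contact_force: [0.3, -0.5, -0.1]
width: 1.002
gripper_force: 0.0
```

play_rows --pt "0 0 0 0 0 0 -1" --pt "0 0 0 0 0 0 -1" --pt "0 0 0 0 0 0 -1" --pt "0 0 0 0 0 0 -1" --pt "0 0 0 0 0 0 -1" --pt "0 0 0 0 0 0 -1" --pt "0 0 0 0 0 0 -1"

```text
time_s: 39.52
tcp_pos: [0.5567, -0.0191, 0.039]
eef_rot: [[-0.998, 0.067, 0.002], [0.067, 0.998, 0.002], [-0.002, 0.002, -1.0]]
contact_force: [-0.2, 8.0, 6.8]
width: 0.316
gripper_force: 59.7
```

play_rows --pt "-0.06 0 0 0 0 0 -1" --pt "-0.12 0 0 0 0 0 -1" --pt "-0.12 0 0 0 0 0 -1" --pt "-0.12 0 0 0 0 0 -1"

```text
time_s: 39.85
tcp_pos: [0.5574, -0.0191, 0.039]
eef_rot: [[-0.998, 0.067, 0.001], [0.067, 0.998, 0.002], [-0.001, 0.002, -1.0]]
contact_force: [-2.1, 7.9, 9.2]
width: 0.317
gripper_force: 59.9
```

play_rows --pt "0 0 0 0 0 0 1" --pt "0 0 0 0 0 0 1" --pt "0 0 0 0 0 0 1" --pt "0 0 0 0 0 0 1" --pt "0 0 0 0 0 0 1" --pt "0 0 -4 0 0 0 1" --pt "0 0 -8 0 0 0 1" --pt "-2 0 -12 0 0 0 1" --pt "-2 0 -12 0 0 0 1" --pt "-2 0 -12 0 0 0 1"

```text
time_s: 40.68
tcp_pos: [0.5801, -0.0232, 0.1608]
eef_rot: [[-0.998, 0.067, 0.007], [0.067, 0.998, -0.002], [-0.007, -0.001, -1.0]]
contact_force: [0.6, 0.2, -1.3]
width: 1.002
gripper_force: 0.0
```

Run:
```python
from pm import *
m=camera_model('wrist');im=camera('wrist');cv2.imwrite('pics/wa.png',im[:,:,::-1]);pickle.dump(m,open('wa.pkl','wb'))
pm('wa',(360,397,185,210),(398,420,185,210))
camera('top')
t=camera('side');cv2.imwrite('pics/sa.png',cv2.resize(t[130:380,130:430],(720,600))[:,:,::-1])
```

```text
wa ptr 148 360 396 194 198 593.0 591.9 590.7 
wa mark 61 400 415 196 199 594.1 593.0 591.8
```

View pics/sa.png

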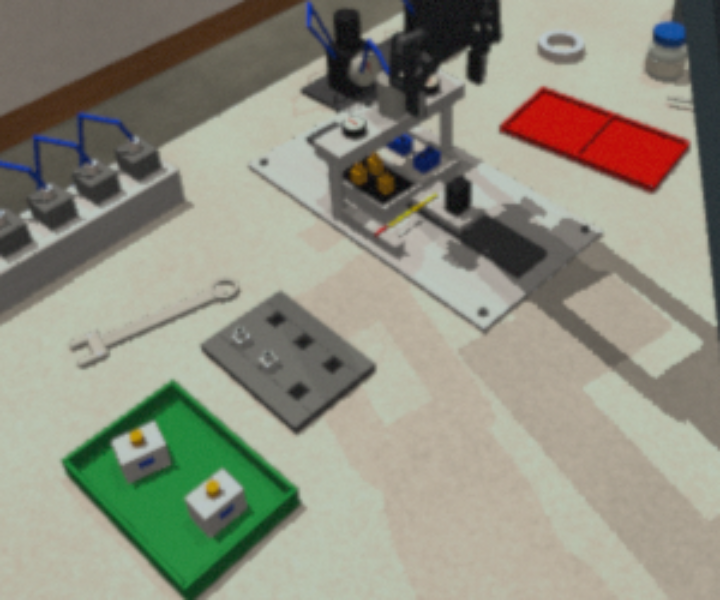

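The shuttle is in, with pointer and mark within about 1 mm. The valve stands in the tray, the fittings and blocks are in their wells, and the steel fittings, old valve and jar are unmoved. Handing in.

```bash
python3 -c "
from h import *
print(r.finish_job())"
```

```text
the job is handed in; nothing more can be done
None
```

The job is handed in at about 41 s: the valve is in the green tray, 3 brass fittings and 2 blue blocks are loaded, and the shuttle is pushed in with its pointer about 1 mm short of the red mark by my camera measurement; no verdict came back.

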